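# Plate the acorn sample and put the seed bench in order

## Robot

A 7-joint arm with a two-finger parallel gripper is mounted at the origin on the work surface. World frame = base frame: x ahead of the robot, y to its left, z up, the work surface at z = 0. Lengths are in m, angles in rad, forces in N, time in s.
With the tool pointing down it reaches from about 0.35 to 0.9 m from the base axis. Payload 8.1 kg.
Tool frame: the origin (TCP) lies midway between the tips of the shut fingers; the grasp point (between the pads) lies 19 mm behind it; z points along the fingers, y is the line along which they close (so a half turn about z gives the same grasp; the last joint's range is limited). The gripper opens to 92 mm and grips with 3 to 60 N. Pads are 19 mm wide; open, the fingers measure 130 mm over their backs; the gripper's body (75 mm by 190 mm) begins 47 mm behind the grasp point.
Start: joints at [-1.242, 0.434, 0.025, 1.573, -0.012, 1.134, -0.075], TCP at [0.262, 0.568, 0.227] pointing down, gripper open.
Joint ranges: [-2.62, 2.62], [-0.44, 2.09], [-1.27, 1.32], [0.08, 2.57], [-1.32, 4.46], [0.12, 2], [-2.74, 2.74]. Speed limits (rad/s): [2.22, 2.22, 3.01, 3.01, 3.14, 3.14, 3.14].

## Interface

Orientations are given as a rotation vector (axis times angle).
In Python, from cell import observe, cams, job gives the robot as it stands. The module is installed in compiled form; this text tells all that it offers.
- The arm moves only by the tool step_arm, never from a script. Its argument "steps" is a list of rows, each a list of 6 numbers: the shift along the world's x, y, z in mm, then the turn, a rotation vector about the world's x, y, z in rad. In form: [[dx, dy, dz, rx, ry, rz], ...]. A call has 1 to 20 rows; each row shifts and turns the commanded pose from where the row before left it; what a row does not reach is not made up. A row lasts 1/12 s, in which the tool goes at most 41.7 mm and 7.16 degrees, less where a joint would pass 70% of its speed; a pose out of reach is approached as far as the arm can. A call with a gripper value outside its range is refused whole. "gripper" is the opening, from 0 (shut) to 1 (fully open), set as the call begins (left out, the last holds). The fingers move at their own pace and stop on an object; "force" is the grip in N (left out, the last holds). Time passes only in rows, so rows that do not move let the fingers close. It gives the time, the measured TCP pose, the force, the opening and the grip force at its end, in the units of the state.
- observe(): the state, without advancing time (a new reading comes with each control period).
- cams.get_image(name): name is "side" or "top"; returns the picture (400x640x3 uint8, red, green, blue); there is no depth.
- cams.get_calibration(name): a dict with "fov_y" (degrees; the focal length in pixels is half the picture's height over the tangent of half this angle, whatever the lens; pixels are square), "cx", "cy" (the principal point, pixels), "world_to_cam" (4x4, takes a point from world to camera coordinates). Camera axes: x right, y up, looking along -z (the intrinsics and any distortion apply to the point x, -y, -z); pixel columns grow to the right and rows downward; lengths in m; the calibration is good to about 2 mm. A picture is of the moment at which its call begins. get_calibration takes no time and is no camera call.
- job.sign_off(): hands the job in; it is judged then, once.
The state is a dict: "clock": time; "joints": joint angles; "dq": joint speeds; "joint_efforts": joint torques, N m; "position": TCP position; "ee_rot": TCP orientation; "force": force on the tool from outside, world axes, zero at the start; "ft_torque": the same for the moment, N m; "width": opening from 0.0 (shut) to 1.0 (fully open); "gripper_force": force on a finger pad.
Only numpy, scipy, OpenCV 4.12 (cv2) and the standard library are available. Lean on these libraries where they do the work, as an engineer would, in place of code of your own. Each camera call takes 0.05 s, during which the arm holds its last target. There are 200 camera calls.

## Task

Use the metal scoop to move all the acorns from the white sample pan into the round glass dish, never touching an acorn with the gripper. Then clear the bench: lay the scoop and the spatula flat on the floor of the steel instrument tray, in line with the forceps that lie there and with their handles to the same end as the joined end of the forceps, and stand every fallen reagent bottle upright in the grey reagent tray, in the row with the bottles already standing there. Leave the standing bottles upright in their tray and the forceps where they lie.

Things in the scene. Friction and masses are not known exactly. Their poses are not given: they have to be found in the camera images.
- pan: sample pan, white with a blue edge, fixed. Floor 210 mm long (x) x 98 wide (y), its surface 4 mm above the bench; upright sides; end walls lean outward from the floor's ends: the high one (+x) 70 degrees to the floor, rim 48 mm above the bench, the low one (-x) 60 degrees, rim 28. Origin under its centre on the bench. Acorns lie in its +x half, the scoop in its -x half, mouth to +x
- scoop: sheet-steel scoop, 150 g: flat bowl 100 mm long (x), 90 wide (y), floor 2 thick, open at +x; sides 46 high on the rear 65 mm, 8 in front, closing in by 4 mm each at the back; back wall 52 high; level handle 20 wide, 16 tall, x = -48 to -145 mm, its middle 56 above the underside. Origin at the centre of the bowl's underside. Rests flat. 25 degrees mouth up keeps acorns in, 50 mouth down empties it
- scoop_grip (a point): middle of the scoop's handle, the place to hold it: 95 mm behind and 56 mm above the scoop's origin
- scoop_lip (a point): middle of the scoop's front edge, 50 mm ahead of its origin
- acorn1: an acorn, plain brown, 25 mm thick and 34 mm long, 13 g, lying in the sample pan at the start; it rolls. Origin at its centre. Four to six acorns are there in a run
- acorn2: an acorn, plain brown, 25 mm thick and 34 mm long, 13 g, lying in the sample pan at the start; it rolls. Origin at its centre. Four to six acorns are there in a run
- acorn3: an acorn, plain brown, 25 mm thick and 34 mm long, 13 g, lying in the sample pan at the start; it rolls. Origin at its centre. Four to six acorns are there in a run
- acorn4: an acorn, plain brown, 25 mm thick and 34 mm long, 13 g, lying in the sample pan at the start; it rolls. Origin at its centre. Four to six acorns are there in a run
- acorn5: an acorn, plain brown, 25 mm thick and 34 mm long, 13 g, lying in the sample pan at the start; it rolls. Origin at its centre. Four to six acorns are there in a run
- acorn6: an acorn, plain brown, 25 mm thick and 34 mm long, 13 g, lying in the sample pan at the start; it rolls. Origin at its centre. Four to six acorns are there in a run
- dish: round clear-glass dish, loose, 500 g: 156 mm across at the rim, 140 mm inside at the floor, 55 mm high, wall 4 mm, inner floor 5 mm above its underside. Origin at the centre of its underside
- lane: grey plastic reagent tray, fixed to the bench: 360 mm long (x, pointing away from the robot) by 80 mm wide (y), rim 14 mm above the bench, walls 4 mm, floor surface 4 mm above the bench. Bottles stand in it in one row along x. Origin under its centre on the bench
- bottle1: a fallen reagent bottle: dark glass, square body 46 x 46 mm and 74 mm tall with rounded edges, pale labels, neck 24 mm thick, round black stopper 31 mm thick, 102 mm tall in all, about 190 g. It lies on one of its flat sides, stopper roughly to the right (-y). Origin at the centre of its base, z axis along it to the stopper, x and y square to its sides. One or two fallen bottles are there in a run
- bottle2: a fallen reagent bottle: dark glass, square body 46 x 46 mm and 74 mm tall with rounded edges, pale labels, neck 24 mm thick, round black stopper 31 mm thick, 102 mm tall in all, about 190 g. It lies on one of its flat sides, stopper roughly to the right (-y). Origin at the centre of its base, z axis along it to the stopper, x and y square to its sides. One or two fallen bottles are there in a run
- stand1: a reagent bottle of the same kind and size as the fallen ones, standing in the reagent tray at the -x (near) end. Origin at the centre of its base, z axis up to the stopper; loose
- stand2: a reagent bottle of the same kind and size as the fallen ones, standing in the reagent tray at the +x (far) end. Origin at the centre of its base, z axis up to the stopper; loose
- itray: steel instrument tray, fixed: 225 mm long (x, pointing away from the robot) by 178 mm wide (y), rim 16 mm above the bench, walls 4 mm, floor surface 4 mm above the bench. The forceps lie along x near its -y wall, joined end to -x; the +y half is free for the scoop, the strip between for the spatula. Origin under its centre on the bench
- spatula: palette spatula left out on the bench, 195 mm long, 70 g: dark wooden handle 75 mm long, 16 wide, 12 thick, thin steel blade 18 wide. Origin under its middle, x from the handle to the blade
- spatula_grip (a point): place to hold the spatula, in its handle near the centre of mass: 30 mm behind and 6 mm above its origin
- spatula_tip (a point): end of the spatula's blade, 100 mm ahead of its origin
- forceps: forceps, 165 mm long, 7 mm thick, lying in the instrument tray. Origin under its middle, x from its joined end to its tips; loose

How it is judged:
On the way:
1. all the acorns are in the glass dish (horizontal distance between each of acorn1, acorn2, acorn3, acorn4, acorn5, acorn6 and dish below 0.072 m and z of acorn1 in the frame of dish between 0.005 and 0.055 m and z of acorn2 in the frame of dish between 0.005 and 0.055 m and z of acorn3 in the frame of dish between 0.005 and 0.055 m and z of acorn4 in the frame of dish between 0.005 and 0.055 m and z of acorn5 in the frame of dish between 0.005 and 0.055 m and z of acorn6 in the frame of dish between 0.005 and 0.055 m), for 0.2 s.
At the end, for the whole second after the job is handed in: every acorn lies inside the upright glass dish; scoop and spatula lie flat on the instrument tray's floor, within 0.2 rad of its length, handles to its -x end; every bottle, fallen before or not, stands upright (0.1 rad) on the floor of the reagent tray; all at rest (all of step 1 and angle between each of scoop, dish's own z axis and vertical below 0.08 rad and angle between the x axis of each of scoop, spatula and the x axis of itray, either way round below 0.2 rad and x of scoop_lip in the frame of itray above 0.03 m and x of each of scoop_grip, spatula_grip in the frame of itray below 0 m and y of scoop in the frame of itray between -0.06 and 0.06 m and x of scoop in the frame of itray between -0.06 and 0.06 m and z of scoop in the frame of itray between -0.002 and 0.01 m and angle between each of spatula, bottle1, bottle2, stand1, stand2's own z axis and vertical below 0.1 rad and x of spatula_tip in the frame of itray above 0.05 m and y of spatula in the frame of itray between -0.08 and 0.08 m and x of spatula in the frame of itray between -0.025 and 0.025 m and z of spatula in the frame of itray between -0.002 and 0.012 m and y of bottle1 in the frame of lane between -0.02 and 0.02 m and x of bottle1 in the frame of lane between -0.156 and 0.156 m and z of bottle1 in the frame of lane between -0.003 and 0.012 m and y of bottle2 in the frame of lane between -0.02 and 0.02 m and x of bottle2 in the frame of lane between -0.156 and 0.156 m and z of bottle2 in the frame of lane between -0.003 and 0.012 m and y of stand1 in the frame of lane between -0.02 and 0.02 m and x of stand1 in the frame of lane between -0.156 and 0.156 m and z of stand1 in the frame of lane between -0.003 and 0.012 m and y of stand2 in the frame of lane between -0.02 and 0.02 m and x of stand2 in the frame of lane between -0.156 and 0.156 m and z of stand2 in the frame of lane between -0.003 and 0.012 m and linear speed of each of acorn1, acorn2, acorn3, acorn4, acorn5, acorn6, bottle1, bottle2, scoop, dish, spatula below 0.03 m/s); the robot touches nothing.
It fails at once if an acorn is touched by the gripper's fingers (contact force between the fingers and acorn1 above 0.3 N or contact force between the fingers and acorn2 above 0.3 N or contact force between the fingers and acorn3 above 0.3 N or contact force between the fingers and acorn4 above 0.3 N or contact force between the fingers and acorn5 above 0.3 N or contact force between the fingers and acorn6 above 0.3 N).
It fails at once if the forceps are shifted by more than 4 cm (distance of forceps from where it was at the start of the episode above 0.04 m).
Of acorn1, acorn2, acorn3, acorn4, acorn5, acorn6 only 4 to 6 are there at a start; the rules pass over those that are not, and their reading is None.
Of bottle1, bottle2 only 1 to 2 are there at a start; the rules pass over those that are not, and their reading is None.
At some moment in a run one of dish, spatula may be knocked a few centimetres aside while the robot is not near it.
It also fails if it takes over 210 s, if anything falls off the work surface, if the arm or the gripper's body presses on something with over 40 N, if the wrist force passes 120 N, or if a joint passes its speed limit or range.

## Working session

There is one attempt and no reset: what is moved stays moved. The work goes in short steps, Python scripts to look and compute and a tool call to move; the robot and the scene stay as the last step left them, time stands still between calls to the robot, and variables do not carry over. Pictures are saved under pics/ and viewed, at most 14 in all, crops included, and the job is handed in when it is done.

Besides the shell and the picture viewer there is one more tool, called as a command line: name --pt "numbers of a row" for each row, then --argument value for the rest. step_arm: Moves the arm, as the interface text tells. Its arguments: {"type":"object","properties":{"steps":{"type":"array","items":{"type":"array","items":{"type":"number"}}},"gripper":{"type":"number"},"force":{"type":"number"}},"required":["steps"]}

```bash
mkdir -p pics
cat > h.py <<'E'
import numpy as np, cv2
from cell import observe, cams, job
from scipy.spatial.transform import Rotation as R
def cal(n):
    c=cams.get_calibration(n); f=200/np.tan(np.radians(c["fov_y"])/2); return c,f,np.array(c["world_to_cam"])
def ray(n,u,v):
    c,f,W=cal(n); d=np.array([(u-c["cx"])/f,-(v-c["cy"])/f,-1.]); Rm=W[:3,:3]
    return -Rm.T@W[:3,3], Rm.T@d
def onz(n,u,v,z):
    o,d=ray(n,u,v); return o+d*(z-o[2])/d[2]
def proj(n,p):
    c,f,W=cal(n); q=W[:3,:3]@np.array(p)+W[:3,3]; return c["cx"]+f*q[0]/-q[2], c["cy"]-f*q[1]/-q[2]
def two(a,b):
    (o1,d1),(o2,d2)=ray("top",*a),ray("side",*b)
    s=np.linalg.lstsq(np.c_[d1,-d2],o2-o1,rcond=None)[0]
    p,q=o1+d1*s[0],o2+d2*s[1]; return (p+q)/2,np.linalg.norm(p-q)
def shot(n,name):
    im=cams.get_image(n)[:,:,::-1].copy(); cv2.imwrite(f"pics/{name}.png",im); return im
E
python3 - <<'E'
from h import *
for n in("top","side"):
    shot(n,n+"0"); c,f,W=cal(n); print(n,{k:v for k,v in c.items() if k!="world_to_cam"},f,ray(n,320,200))
print(observe())
E
```

```text
top {'fov_y': 53.614777491738536, 'cx': 321.77588010408397, 'cy': 199.92837591051742} 395.805865439488 (array([ 0.37170169, -0.00176989,  1.05947776]), array([ 0.15591766, -0.02256839, -0.98752241]))
side {'fov_y': 42.78930764755518, 'cx': 316.73046484641264, 'cy': 193.56748264605895} 510.4800537929108 (array([-0.01586468, -0.77418718,  1.05383757]), array([ 0.41017495,  0.5469043 , -0.72996712]))
{'clock': 0.1, 'joints': array([-1.24160214,  0.43519551,  0.02498369,  1.57396498, -0.01159831,
        1.13398442, -0.07510021]), 'dq': array([ 0.00096722, -0.00090584, -0.00089258, -0.00249673,  0.00031393,
        0.00018113,  0.0004054 ]), 'joint_efforts': array([ 2.70479781e-03, -6.69121385e+01,  9.87839699e-01, -3.15151191e+01,
       -6.05688477e-02,  3.73449514e-02,  3.21705568e-05]), 'position': array([0.26143387, 0.56721744, 0.22601325]), 'ee_rot': array([-6.73086769e-01, -3.06846818e+00,  2.19455717e-03]), 'force': array([-1.30447401, -0.28661017,  0.52665793]), 'ft_torque': array([-0.01695792,  0.00726603,  0.0226479 ]), 'gripper_force': 0.0, 'width': 1.0017978844855366}
```

View pics/top0.png

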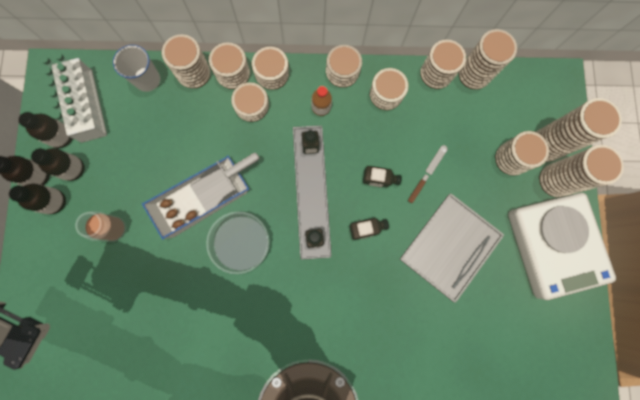

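View pics/side0.png

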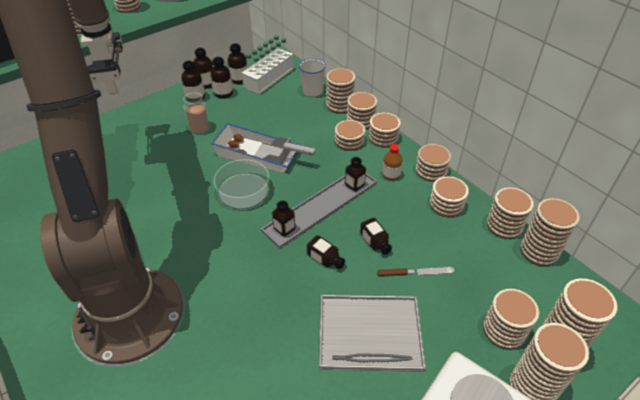

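The top view shows the pan at about (197,197) with about 5 acorns near (175,212), and the scoop handle pointing to (258,158). The dish is at (238,242), the lane spans (300,128) to (320,257), and the fallen bottles are at (380,177) and (368,228). The spatula runs from handle (417,190) to blade (443,150). The instrument tray is at (452,247), with the forceps at (470,262). The side view agrees. Next I zoom in.

Run:
```python
from h import *
t=cv2.imread("pics/top0.png"); s=cv2.imread("pics/side0.png")
rs=lambda im,x0,y0,w,h,k: cv2.resize(im[y0:y0+h,x0:x0+w],None,fx=k,fy=k,interpolation=cv2.INTER_CUBIC)
a=np.hstack([rs(t,135,145,133,100,3.0)[:300,:399],rs(s,200,110,133,100,3.0)[:300,:399]])
b=np.hstack([rs(t,340,130,174,180,1.0*300/180*1)[:300,:290],rs(s,255,140,205,120,2.48)[:300,:508]])
cv2.imwrite("pics/c1.png",np.vstack([a,np.pad(b,((0,0),(0,max(0,a.shape[1]-b.shape[1])),(0,0)))[:,:a.shape[1]]]))
h=cv2.cvtColor(t,cv2.COLOR_BGR2HSV); hs=cv2.cvtColor(s,cv2.COLOR_BGR2HSV)
for nm,im,hh,roi in(("top",t,h,(130,110,390,200)),("side",s,hs,(180,110,300,270))):
    x0,y0,w,hh_=roi; H=hh[y0:y0+hh_,x0:x0+w]
    ms={"blue":cv2.inRange(H,(100,90,40),(130,255,255)),"brown":cv2.inRange(H,(3,90,30),(20,255,140)),
     "dark":cv2.inRange(H,(0,0,0),(180,255,45)),"grey":cv2.inRange(H,(0,0,60),(180,45,215))}
    for k,m in ms.items():
        n,l,st,ce=cv2.connectedComponentsWithStats(m)
        for i in range(1,n):
            if st[i,4]>(12 if k!="grey" else 150):
                pts=np.argwhere(l==i)[:,::-1].astype(np.float32); r=cv2.minAreaRect(pts)
                print(nm,k,st[i,4],np.round(ce[i]+[x0,y0],1),"rect",np.round(cv2.boxPoints(r)+[x0,y0],1).tolist())
```

```text
Traceback (most recent call last):
ValueError: all the input array dimensions except for the concatenation axis must match exactly, but along dimension 0, the array at index 0 has size 300 and the array at index 1 has size 298
```

Run:
```python
from h import *
t=cv2.imread("pics/top0.png"); s=cv2.imread("pics/side0.png")
rs=lambda im,x0,y0,w,h,W,H: cv2.resize(im[y0:y0+h,x0:x0+w],(W,H),interpolation=cv2.INTER_CUBIC)
a=np.hstack([rs(t,135,145,133,100,399,300),rs(s,200,110,133,100,399,300)])
b=np.hstack([rs(t,340,130,174,180,290,300),rs(s,255,140,205,121,508,300)])
cv2.imwrite("pics/c1.png",np.vstack([a,b]))
h=cv2.cvtColor(t,cv2.COLOR_BGR2HSV); hs=cv2.cvtColor(s,cv2.COLOR_BGR2HSV)
for nm,im,hh,roi in(("top",t,h,(130,110,390,200)),("side",s,hs,(180,110,300,270))):
    x0,y0,w,hh_=roi; H=hh[y0:y0+hh_,x0:x0+w]
    ms={"blue":cv2.inRange(H,(100,90,40),(130,255,255)),"brown":cv2.inRange(H,(3,90,30),(20,255,140)),
     "dark":cv2.inRange(H,(0,0,0),(180,255,45)),"grey":cv2.inRange(H,(0,0,60),(180,45,215))}
    for k,m in ms.items():
        n,l,st,ce=cv2.connectedComponentsWithStats(m)
        for i in range(1,n):
            if st[i,4]>(12 if k!="grey" else 150):
                pts=np.argwhere(l==i)[:,::-1].astype(np.float32); r=cv2.minAreaRect(pts)
                print(nm,k,st[i,4],np.round(ce[i]+[x0,y0],1),"rect",[[round(float(q),1) for q in p] for p in cv2.boxPoints(r)+[x0,y0]])
```

```text
top brown 114 [416.4 190.7] rect [[407.9, 199.7], [421.0, 179.4], [424.9, 181.9], [411.8, 202.2]]
top brown 62 [165.9 202.9] rect [[161.0, 200.0], [171.0, 200.0], [171.0, 206.0], [161.0, 206.0]]
top brown 59 [171.5 213.3] rect [[167.0, 210.0], [176.0, 210.0], [176.0, 217.0], [167.0, 217.0]]
top brown 55 [190.8 214.6] rect [[184.2, 214.4], [193.8, 209.6], [196.4, 214.8], [186.8, 219.6]]
top brown 47 [177.6 223.2] rect [[171.6, 223.2], [181.2, 218.4], [183.4, 222.8], [173.8, 227.6]]
top grey 3639 [311. 193.] rect [[290.6, 126.3], [322.4, 124.2], [331.3, 257.1], [299.5, 259.2]]
top grey 303 [435.1 161.3] rect [[419.9, 177.0], [441.9, 143.0], [448.9, 147.5], [426.9, 181.5]]
top grey 3179 [204.1 193. ] rect [[143.5, 204.5], [250.0, 141.5], [272.0, 178.7], [165.5, 241.7]]
top grey 6041 [451.9 247.3] rect [[397.6, 259.5], [449.5, 191.5], [506.9, 235.4], [454.9, 303.3]]
top grey 292 [515.1 223.8] rect [[508.0, 207.0], [519.0, 207.0], [519.0, 250.0], [508.0, 250.0]]
top grey 2579 [240.9 241.6] rect [[201.5, 247.7], [237.0, 202.2], [280.7, 236.2], [245.3, 281.8]]
side blue 131 [237.9 136.7] re
[... 3199 characters left out ...]
0, 188.0]]
side grey 1458 [264.8 144.7] rect [[213.4, 143.1], [221.0, 117.6], [316.2, 146.1], [308.5, 171.7]]
side grey 618 [247.  159.2] rect [[209.4, 153.4], [212.3, 144.2], [286.6, 167.0], [283.8, 176.3]]
side grey 168 [391.  171.3] rect [[380.8, 175.3], [382.8, 163.0], [402.0, 166.2], [399.9, 178.5]]
side grey 1312 [243.3 191. ] rect [[216.0, 177.8], [265.4, 169.6], [271.1, 203.3], [221.6, 211.6]]
side grey 2647 [317.5 207.9] rect [[259.4, 227.2], [361.4, 158.4], [377.7, 182.5], [275.7, 251.3]]
side grey 253 [434.9 270.5] rect [[416.7, 268.1], [453.8, 265.9], [454.2, 272.8], [417.1, 275.0]]
side grey 7663 [370.4 333.2] rect [[318.6, 369.1], [320.2, 293.4], [426.6, 295.8], [424.9, 371.4]]
```

View pics/c1.png

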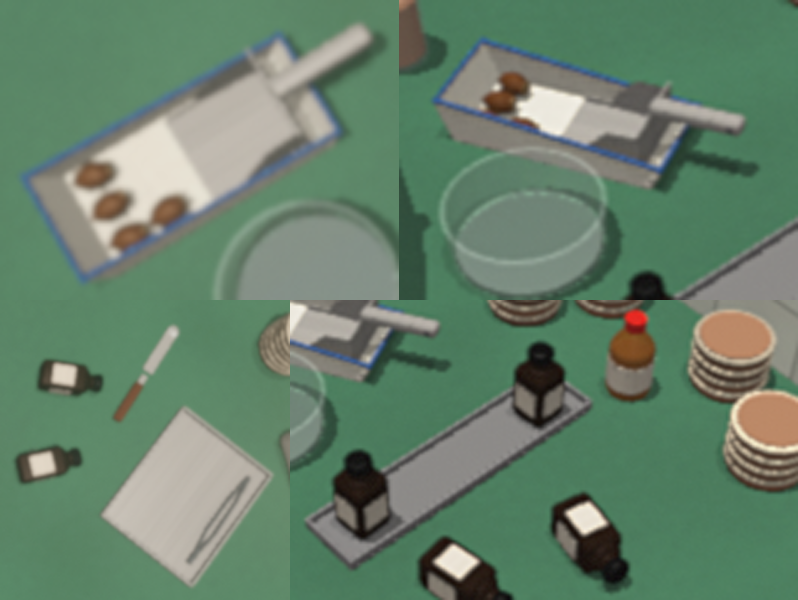

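The crop shows 4 acorns at the pan's high end and the scoop handle pointing up-right out of the low end. The bottles lie with stoppers to the right and labels up. The forceps run from the tray's near corner to the right corner. Now I check the lens and work out poses.

Run:
```python
from h import *
r=lambda a:np.round(a,4)
C=[(451,194.2),(503.2,236.2),(455.8,301),(401.2,259)]
P=[onz("top",*c,.016) for c in C]; print("itray",r(P),[round(float(np.linalg.norm(P[i]-P[(i+1)%4])),4) for i in range(4)],r(np.mean(P,0)))
for p in P: print(np.round(proj("side",p),1))
lo=[onz("top",*c,.028) for c in((230,156.7),(248.3,188.3))]; hi=[onz("top",*c,.048) for c in((143.3,205),(163.3,239))]
print("pan",r(lo),r(hi),"len",np.linalg.norm(np.mean(lo,0)-np.mean(hi,0)),[np.round(proj("side",p),1) for p in lo+hi])
d=np.mean(hi,0)-np.mean(lo,0); print("yaw",np.degrees(np.arctan2(d[1],d[0])))
t=cv2.cvtColor(cv2.imread("pics/top0.png"),cv2.COLOR_BGR2HSV)
for c in((165.9,202.9),(171.5,213.3),(190.8,214.6),(177.6,223.2)): print("acorn",r(onz("top",*c,.017)))
# lane floor corners approx, dish
L=[(294,127.5),(322,126),(330,256.5),(302,258)]; Q=[onz("top",*c,.014) for c in L]
print("lane",r(Q),[round(float(np.linalg.norm(Q[i]-Q[(i+1)%4])),4) for i in range(4)],[np.round(proj("side",p),1) for p in Q])
for nm,c in(("spat handle",(416.4,190.7)),("spat blade",(435.1,161.3)),("h end",(409.9,201)),("tip",(445,145.5))): 
    p=onz("top",*c,.004); print(nm,r(p),np.round(proj("side",p),1))
for c in((392.1,271.8),(434.9,270.5),(378,272.5),(454,269.3)): print("side spat",r(onz("side",*c,.004)))
```

```text
itray [[ 0.5549 -0.3795  0.016 ]
 [ 0.4424 -0.5145  0.016 ]
 [ 0.2742 -0.3784  0.016 ]
 [ 0.3814 -0.2392  0.016 ]] [0.1758, 0.2163, 0.1757, 0.2232] [ 0.4132 -0.3779  0.016 ]
[414.3 296.1]
[421.3 367.5]
[319.3 364.8]
[319.7 294.1]
pan [[0.6497 0.2153 0.028 ]
 [0.5644 0.1639 0.028 ]] [[0.5152 0.4259 0.048 ]
 [0.429  0.3698 0.048 ]] len 0.24896223682416982 [array([299.4, 145.4]), array([286.1, 166.1]), array([225.7, 123.2]), array([210.3, 143.3])]
yaw 122.95761176796763
acorn [0.5256 0.3805 0.017 ]
acorn [0.4981 0.3642 0.017 ]
acorn [0.495  0.3138 0.017 ]
acorn [0.4721 0.3468 0.017 ]
lane [[ 0.738   0.0466  0.014 ]
 [ 0.7433 -0.0304  0.014 ]
 [ 0.3872 -0.0524  0.014 ]
 [ 0.3831  0.0208  0.014 ]] [0.0772, 0.3568, 0.0733, 0.3558] [array([356.9, 166.4]), array([375.5, 180. ]), array([277.7, 244.1]), array([261. , 227.7])]
spat handle [ 0.566 -0.289  0.004] [391.  271.6]
spat blade [ 0.6491 -0.3439  0.004 ] [430.8 269.2]
h end [ 0.5374 -0.2702  0.004 ] [377.4 272.4]
tip [ 0.6946 -0.3736  0.004 ] [452.4 267.8]
side spat [ 0.5676 -0.2911  0.004 ]
side spat [ 0.6543 -0.3528  0.004 ]
side spat [ 0.5385 -0.2713  0.004 ]
side spat [ 0.6944 -0.3792  0.004 ]
```

Run:
```python
from h import *
from scipy.optimize import least_squares
t=cv2.imread("pics/top0.png"); s=cv2.imread("pics/side0.png")
def quad(im,x0,y0,x1,y1):
    H=cv2.cvtColor(im,cv2.COLOR_BGR2HSV)[y0:y1,x0:x1]; m=cv2.inRange(H,(0,0,50),(180,60,255))
    n,l,st,ce=cv2.connectedComponentsWithStats(m); i=1+st[1:,4].argmax()
    c=cv2.findContours((l==i).astype(np.uint8),0,cv2.CHAIN_APPROX_NONE)[0][0]; h=cv2.convexHull(c)
    q=cv2.approxPolyN(h,4) if hasattr(cv2,"approxPolyN") else cv2.approxPolyDP(h,6,True)
    return q.reshape(-1,2)+[x0,y0]
qt=quad(t,390,180,510,310); qs=quad(s,305,285,435,380); ql=quad(t,280,110,340,270); qls=quad(s,250,150,385,255)
print("tray top",qt.tolist(),"side",qs.tolist(),"lane top",ql.tolist(),"side",qls.tolist())
```

```text
tray top [[506, 234], [455, 304], [398, 259], [449, 191]] side [[416, 295], [426, 371], [319, 369], [319, 294]] lane top [[323, 125], [332, 258], [299, 260], [291, 125]] side [[379, 182], [280, 249], [258, 227], [358, 166]]
```

Run:
```python
from h import *
from scipy.optimize import least_squares
c={n:cal(n) for n in("top","side")}
def pj(n,p,k):
    C,f,W=c[n]; q=W[:3,:3]@p+W[:3,3]; a=np.array([q[0],-q[1]])/-q[2]; a=a*(1+k*(a@a)); return np.array([C["cx"],C["cy"]])+f*a
T=[((450.5,193.2),1,-1),]  # placeholder
def rect(x,y,a,L,Wd,sx,sy,z): 
    d=np.array([np.cos(a),np.sin(a)]); e=np.array([-d[1],d[0]]); return np.r_[np.array([x,y])+d*sx*L/2+e*sy*Wd/2,z]
# itray: x axis away from robot: yaw ~ -38deg ; corners +x-ish
tr=[("top",(503.8,235.3),1,-1,.016),("top",(455.3,302.2),-1,-1,.016),("top",(399.8,259),-1,1,.016),("top",(450.5,193),1,1,.016),
    ("side",(417,295.5),1,1,.016),("side",(319.7,294.7),-1,1,.016),("side",(424.8,370),1,-1,0),("side",(320,368),-1,-1,0)]
la=[("top",(322.5,126.2),1,-1,.014),("top",(330.8,257.2),-1,-1,.014),("top",(300.7,258.6),-1,1,.014),("top",(292.8,126.8),1,1,.014),
    ("side",(377,181.8),1,-1,.014),("side",(280,247.5),-1,-1,0),("side",(260.6,228),-1,1,.014)]
sp=[("top",(409.2,202.2),-1),("top",(445.8,145),1),("side",(377,272.6),-1),("side",(455,269.2),1)]
def res(v):
    k={"top":v[0],"side":v[1]}; o=[]
    for n,u,sx,sy,z in tr: o.append(pj(n,rect(*v[2:5],.225,.178,sx,sy,z),k[n])-u)
    for n,u,sx,sy,z in la: o.append(pj(n,rect(*v[5:8],.36,.08,sx,sy,z),k[n])-u)
    for n,u,sx in sp: o.append(pj(n,rect(*v[8:11],.195,0,sx,0,.004),k[n])-u)
    return np.concatenate(o)
x0=[0,0,.413,-.378,-.9,.563,0,.06,.616,-.322,-.58]
for fix in(0,1):
    f=(lambda w:res(np.r_[0,0,w])) if not fix else res
    s=least_squares(f,x0[2:] if not fix else x0); print(fix,np.sqrt(np.mean(s.fun**2)),np.round(s.x,4)); 
print(np.round(s.fun.reshape(-1,2),1).tolist())
```

```text
0 0.8072869782344041 [ 0.4159 -0.3787 -0.6713  0.5636 -0.0044  0.0663  0.616  -0.3239 -0.5949]
1 0.7904243891063135 [-0.0213  0.001   0.4156 -0.3792 -0.6714  0.5636 -0.0044  0.0664  0.6161
 -0.3241 -0.5956]
[[0.0, -1.5], [0.2, -0.8], [1.4, -0.7], [0.1, -0.3], [-1.4, -0.3], [0.6, -0.8], [-1.0, 0.8], [-1.3, 0.9], [0.2, -1.0], [0.7, -0.5], [0.2, 0.0], [0.9, -0.1], [-0.4, -1.8], [-1.3, 1.0], [-0.8, -0.6], [0.4, -0.5], [0.7, -0.1], [-0.5, 0.0], [-0.4, -0.5]]
```

The lens is fine, with residuals of about 0.8 px. Next I fit the pan, scoop handle, dish and fallen bottles.

Run:
```python
from h import *
from scipy.optimize import least_squares
def pts(v,L): 
    a=v[2]; d=np.array([np.cos(a),np.sin(a)]); e=np.array([-d[1],d[0]])
    return [np.r_[v[:2]+d*p[0]+e*p[1],p[2]] for p in L]
# pan rim corners (x,y,z) in pan frame; +y side is left of +x
H=[(.121,-.049,.048),(.121,.049,.048),(-.119,.049,.028),(-.119,-.049,.028)]
obs=[("top",0,(143.6,204.6)),("top",1,(163.5,238.6)),("top",2,(248,188.5)),("top",3,(229.5,157.2)),
     ("side",0,(228,123.6)),("side",1,(212,143.5)),("side",2,(287.5,166.3))]
# pan yaw 123: +y points (-.84,-.54) => toward robot
f=lambda v:np.concatenate([np.array(proj(n,pts(v,H)[i]))-u for n,i,u in obs])
s=least_squares(f,[.54,.295,2.14]); print("pan",np.round(s.x,4),np.round(s.fun.reshape(-1,2),1).tolist())
v=s.x
# scoop handle: top-view crop px -> end centre & start, side likewise
t=lambda u,w:(135+u/3,145+w/3); sd=lambda u,w:(200+(u-399)/3,110+w/3)
p,e=two(t(364,37),sd(741,121)); print("handle end",np.round(p,4),e)
p,e=two(t(282,86),sd(660,103)); print("handle root",np.round(p,4),e)
# local frame of pan
loc=lambda q:np.round([np.dot(q[:2]-v[:2],[np.cos(v[2]),np.sin(v[2])]),np.dot(q[:2]-v[:2],[-np.sin(v[2]),np.cos(v[2])])],4)
for c in((364,37),(282,86)): q=onz("top",*t(*c),.066); print("handle top",np.round(q,4),loc(q))
for c in((165,119),(213,213)): q=onz("top",*t(*c),.006); print("lip corners",loc(q))
for c in((165.9,202.9),(171.5,213.3),(190.8,214.6),(177.6,223.2)): q=onz("top",*c,.017); print("acorn",loc(q))
# dish rim circle from top & side
c3=lambda x,y,z,r:[np.array([x+r*np.cos(a),y+r*np.sin(a),z]) for a in np.linspace(0,2*np.pi,40)]
for n in("top","side"):
    P=np.array([proj(n,q) for q in c3(.46,.19,.055,.078)]); print(n,P.min(0),P.max(0))
im=cv2.imread("pics/top0.png"); g=cv2.cvtColor(im,cv2.COLOR_BGR2GRAY)
ed=cv2.Canny(g[205:280,200:280],25,60); ys,xs=np.nonzero(ed); print("dish edge bbox",xs.min()+200,xs.max()+200,ys.min()+205,ys.max()+205)
# tool
o=observe(); print(R.from_rotvec(o["ee_rot"]).as_matrix().round(3).tolist())
# bottles: dark masks in top
h=cv2.cvtColor(im,cv2.COLOR_BGR2HSV); m=((h[...,2]<75)).astype(np.uint8); m[:,:345]=0; m[:,405:]=0; m[:150]=0; m[250:]=0
n,l,st,ce=cv2.connectedComponentsWithStats(m)
for i in range(1,n):
    if st[i,4]>60: 
        pp=np.argwhere(l==i)[:,::-1].astype(np.float32); print("bot",st[i],ce[i],cv2.minAreaRect(pp))
```

```text
pan [0.541  0.2923 2.1437] [[1.9, -0.1], [0.9, -1.7], [-0.4, -0.2], [-0.9, 0.6], [-1.0, 0.3], [0.2, -0.5], [-1.8, -0.5]]
handle end [0.6432 0.1383 0.0634] 0.00876156037043246
handle root [0.5973 0.2073 0.0647] 0.004792270175354899
handle top [0.6385 0.1398 0.066 ] [-0.181   0.0007]
handle top [0.5949 0.2081 0.066 ] [-0.1     0.0004]
lip corners [ 0.0068 -0.0474]
lip corners [0.0132 0.0489]
acorn [ 0.0825 -0.0348]
acorn [ 0.0837 -0.0029]
acorn [0.0431 0.027 ]
acorn [0.0832 0.0284]
top [203.8297732 196.4134115] [265.87413991 257.94881533]
side [222.65547733 151.4684905 ] [277.56963086 189.21827545]
dish edge bbox 200 272 205 279
[[-0.908, 0.419, -0.0], [0.419, 0.908, -0.001], [-0.0, -0.001, -1.0]]
bot [363 167   9  17  82] [366.37804878 175.2804878 ] ((367.0, 175.0), (16.0, 8.0), 90.0)
bot [383 170  18  17 175] [391.64571429 178.86857143] ((391.5, 178.0), (16.0, 17.0), 90.0)
bot [370 218  18  17 141] [379.73049645 224.43971631] ((379.5373840332031, 224.39004516601562), (16.232746124267578, 15.653003692626953), 75.0685806274414)
```

step_arm --pt "17.6 -19.3 0 0 0 -0.0283" --pt "17.6 -19.3 0 0 0 -0.0283" --pt "17.6 -19.3 0 0 0 -0.0283" --pt "17.6 -19.3 0 0 0 -0.0283" --pt "17.6 -19.3 0 0 0 -0.0283" --pt "17.6 -19.3 0 0 0 -0.0283" --pt "17.6 -19.3 0 0 0 -0.0283" --pt "17.6 -19.3 0 0 0 -0.0283" --pt "17.6 -19.3 0 0 0 -0.0283" --pt "17.6 -19.3 0 0 0 -0.0283" --pt "17.6 -19.3 0 0 0 -0.0283" --pt "17.6 -19.3 0 0 0 -0.0283" --pt "17.6 -19.3 0 0 0 -0.0283" --pt "17.6 -19.3 0 0 0 -0.0283" --pt "17.6 -19.3 0 0 0 -0.0283" --pt "17.6 -19.3 0 0 0 -0.0283" --pt "17.6 -19.3 0 0 0 -0.0283" --pt "17.6 -19.3 0 0 0 -0.0283" --pt "17.6 -19.3 0 0 0 -0.0283" --pt "17.6 -19.3 0 0 0 -0.0283" --gripper 1 --force 50

```text
clock: 1.77
position: [0.6141, 0.1806, 0.2264]
ee_rot: [-1.505, -2.757, 0.001]
force: [-0.3, 1.3, -0.5]
width: 0.997
gripper_force: 0.0
```

```bash
cat >> h.py <<'E'
def st():
    o=observe(); M=R.from_rotvec(o["ee_rot"]).as_matrix()
    print("t",round(o["clock"],2),"p",np.round(o["position"],4),"yawY",round(float(np.degrees(np.arctan2(M[1,1],M[0,1]))),1),"z",np.round(M[:,2],3),"j",np.round(o["joints"],2),"F",np.round(o["force"],1),"w",round(o["width"],3),"g",round(o["gripper_force"],1)); return o
E
python3 - <<'E'
from h import *
st()
for a,b in(((239,243),(241,178.3)),): print(onz("top",*a,.055),onz("side",*b,.055),two(a,b))
E
```

```text
t 1.77 p [0.6141 0.1806 0.2264] yawY 32.8 z [-0.001 -0.    -1.   ] j [-0.56  0.47  0.29  1.55 -0.14  1.15  0.33] F [-0.3  1.3 -0.5] w 0.997 g 0.0
[0.41943113 0.17841362 0.055     ] [0.42087082 0.17574393 0.055     ] (array([0.42063   , 0.17819255, 0.05306206]), np.float64(0.0024867914686853504))
```

step_arm --pt "0 0 -20 0 0 0" --pt "0 0 -20 0 0 0" --pt "0 0 -20 0 0 0" --pt "0 0 -20 0 0 0" --pt "0 0 -20 0 0 0" --pt "0 0 -20 0 0 0" --pt "0 0 -20 0 0 0" --pt "0 0 -20 0 0 0" --pt "0 0 -15 0 0 0" --pt "0 0 -10 0 0 0" --pt "0 0 0 0 0 0"

```text
clock: 2.68
position: [0.612, 0.1812, 0.0393]
ee_rot: [-1.502, -2.756, 0.005]
force: [-0.7, -0.2, -0.4]
width: 1.001
gripper_force: 0.0
```

step_arm --pt "0 0 0 0 0 0" --pt "0 0 0 0 0 0" --pt "0 0 0 0 0 0" --pt "0 0 0 0 0 0" --pt "0 0 0 0 0 0" --pt "0 0 0 0 0 0" --pt "0 0 0 0 0 0" --pt "0 0 0 0 0 0" --pt "0 0 0 0 0 0" --pt "0 0 0 0 0 0" --pt "0 0 0 0 0 0" --pt "0 0 0 0 0 0" --gripper 0 --force 50

```text
clock: 3.68
position: [0.6137, 0.1816, 0.0417]
ee_rot: [1.503, 2.758, 0.0]
force: [0.0, -0.6, 1.3]
width: 0.212
gripper_force: 50.0
```

Run:
```python
from h import *
st()
t=shot("top","t1"); s=shot("side","s1")
rs=lambda im,x0,y0,w,h,W,H: cv2.resize(im[y0:y0+h,x0:x0+w],(W,H),interpolation=cv2.INTER_CUBIC)
cv2.imwrite("pics/c2.png",np.hstack([rs(t,135,140,150,120,400,320),rs(s,200,90,150,120,400,320)]))
```

```text
t 3.68 p [0.6137 0.1816 0.0417] yawY 32.8 z [ 0.  0. -1.] j [-0.53  0.66  0.23  1.73 -0.2   0.78  0.38] F [ 0.  -0.6  1.3] w 0.212 g 50.0
```

View pics/c2.png

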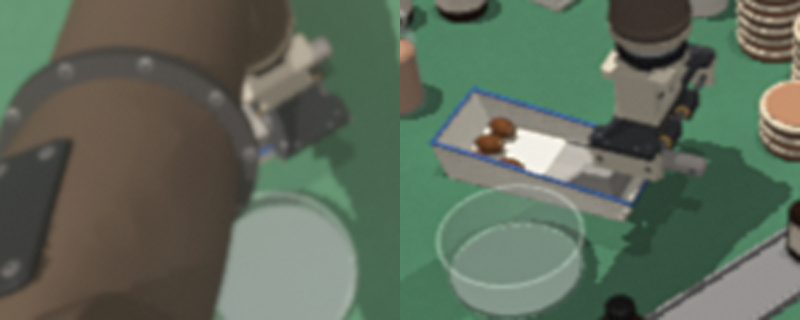

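The scoop is gripped (19.5 mm opening) and all 4 acorns are still at the high end. Pushing along the pan axis.

step_arm --pt "-2.7 4.2 -0.5 0 0 0" --pt "-2.7 4.2 -0.5 0 0 0" --pt "-2.7 4.2 0 0 0 0" --pt "-2.7 4.2 0 0 0 0" --pt "-2.7 4.2 0 0 0 0" --pt "-2.7 4.2 0 0 0 0" --pt "-2.7 4.2 0 0 0 0" --pt "-2.7 4.2 0 0 0 0" --pt "-2.7 4.2 0 0 0 0" --pt "-2.7 4.2 0 0 0 0"

```text
clock: 4.62
position: [0.5878, 0.2231, 0.0417]
ee_rot: [1.503, 2.756, 0.001]
force: [1.7, -4.3, 5.3]
width: 0.211
gripper_force: 50.0
```

step_arm --pt "-2.7 4.2 0 0 0 0" --pt "-2.7 4.2 0 0 0 0" --pt "-2.7 4.2 0 0 0 0" --pt "-2.7 4.2 0 0 0 0" --pt "-2.7 4.2 0 0 0 0" --pt "-2.7 4.2 0 0 0 0"

```text
clock: 5.12
position: [0.5717, 0.2482, 0.0417]
ee_rot: [1.504, 2.755, 0.001]
force: [2.6, -4.2, 6.6]
width: 0.213
gripper_force: 50.0
```

Run:
```python
from h import *
st()
t=shot("top","t2"); s=shot("side","s2")
rs=lambda im,x0,y0,w,h,W,H: cv2.resize(im[y0:y0+h,x0:x0+w],(W,H),interpolation=cv2.INTER_CUBIC)
cv2.imwrite("pics/c3.png",np.hstack([rs(t,135,140,150,120,400,320),rs(s,205,110,75,60,400,320)]))
```

```text
t 5.12 p [0.5717 0.2482 0.0417] yawY 32.8 z [ 0.003 -0.    -1.   ] j [-0.66  0.64  0.24  1.78 -0.2   0.75  0.26] F [ 2.6 -4.2  6.6] w 0.213 g 50.0
```

View pics/c3.png

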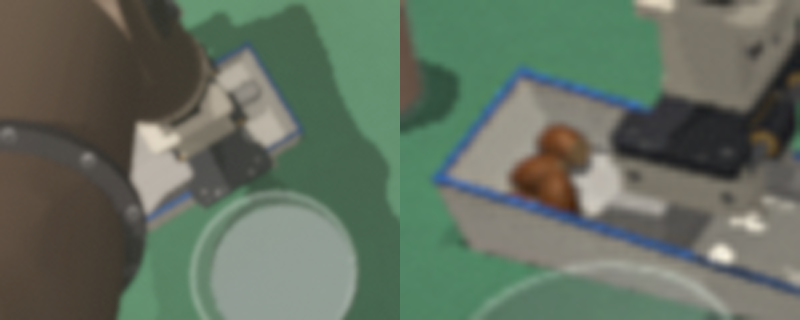

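Three acorns are visible bunched at the high wall (crop (560,170)), with the lip just reaching them. I continue in small steps.

step_arm --pt "-1.6 2.5 0 0 0 0" --pt "-1.6 2.5 0 0 0 0" --pt "-1.6 2.5 0 0 0 0"

```text
clock: 5.47
position: [0.5671, 0.2554, 0.0417]
ee_rot: [1.504, 2.755, 0.001]
force: [2.7, -4.2, 7.2]
width: 0.212
gripper_force: 50.0
```

step_arm --pt "-1.6 2.5 0 0 0 0" --pt "-1.6 2.5 0 0 0 0"

```text
clock: 5.63
position: [0.5639, 0.2605, 0.0417]
ee_rot: [1.504, 2.755, 0.001]
force: [3.0, -4.2, 6.0]
width: 0.21
gripper_force: 50.0
```

Run:
```python
from h import *
st()
s=shot("side","s3")
cv2.imwrite("pics/c4.png",cv2.resize(s[105:165,205:280],(500,400),interpolation=cv2.INTER_CUBIC))
```

```text
t 5.63 p [0.5639 0.2605 0.0417] yawY 32.8 z [ 0.003 -0.    -1.   ] j [-0.68  0.63  0.24  1.78 -0.2   0.75  0.24] F [ 3.  -4.2  6. ] w 0.21 g 50.0
```

View pics/c4.png

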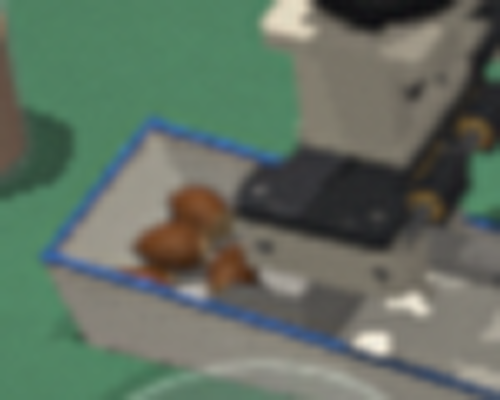

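All 4 acorns are visible (crop (195,210), (170,245), (230,265), (150,272)). I advance until the lip meets the wall.

step_arm --pt "-1.1 1.7 0 0 0 0" --pt "-1.1 1.7 0 0 0 0"

```text
clock: 5.85
position: [0.5617, 0.2638, 0.0417]
ee_rot: [1.504, 2.755, 0.001]
force: [3.5, -4.2, 6.4]
width: 0.216
gripper_force: 50.0
```

step_arm --pt "-1.1 1.7 0 0 0 0" --pt "-1.1 1.7 0 0 0 0" --pt "0 0 0 0 0 0"

```text
clock: 6.1
position: [0.5605, 0.2657, 0.0417]
ee_rot: [1.504, 2.753, 0.0]
force: [5.7, -8.7, 4.4]
width: 0.214
gripper_force: 50.0
```

step_arm --pt "-0.5 0.8 -2.3 0.0462 0.0298 0" --pt "-0.5 0.8 -2.3 0.0462 0.0298 0" --pt "-0.5 0.8 -2.3 0.0462 0.0298 0" --pt "-0.5 0.8 -2.3 0.0462 0.0298 0" --pt "-1.2 1.8 -2.5 0.0462 0.0298 0" --pt "-1.2 1.8 -2.5 0.0462 0.0298 0" --pt "-1.2 1.8 -2.5 0.0462 0.0298 0" --pt "-1.2 1.8 -2.5 0.0462 0.0298 0" --pt "0 0 0 0 0 0" --pt "0 0 0 0 0 0"

```text
clock: 6.93
position: [0.5533, 0.2766, 0.0215]
ee_rot: [-1.317, -2.406, -0.294]
force: [6.1, -7.5, 2.6]
width: 0.212
gripper_force: 50.0
```

Run:
```python
from h import *
st()
s=shot("side","s4")
cv2.imwrite("pics/c5.png",cv2.resize(s[95:165,205:300],(570,420),interpolation=cv2.INTER_CUBIC))
```

```text
t 6.93 p [0.5533 0.2766 0.0215] yawY 32.6 z [-0.227  0.358 -0.906] j [-0.27  0.74 -0.05  1.7  -0.51  0.89  0.62] F [ 6.1 -7.5  2.6] w 0.212 g 50.0
```

View pics/c5.png

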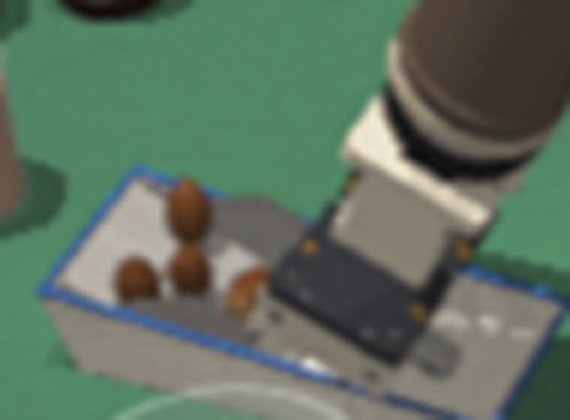

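All four acorns sit in the bowl (crop (190,210), (135,280), (190,270), (248,290)). I lift with slightly more tilt.

step_arm --pt "0 0 3 0.03 0.0193 0" --pt "0 0 6 0.03 0.0193 0" --pt "0 0 8 0 0 0" --pt "0 0 10 0 0 0" --pt "0 0 12 0 0 0" --pt "0 0 12 0 0 0" --pt "0 0 12 0 0 0" --pt "0 0 12 0 0 0" --pt "0 0 12 0 0 0" --pt "0 0 12 0 0 0" --pt "0 0 12 0 0 0" --pt "0 0 12 0 0 0" --pt "0 0 8 0 0 0" --pt "0 0 0 0 0 0"

```text
clock: 8.15
position: [0.5521, 0.2789, 0.1547]
ee_rot: [-1.279, -2.349, -0.338]
force: [0.2, 0.9, -3.1]
width: 0.211
gripper_force: 50.0
```

Run:
```python
from h import *
st()
t=shot("top","t5"); s=shot("side","s5")
rs=lambda im,x0,y0,w,h,W,H: cv2.resize(im[y0:y0+h,x0:x0+w],(W,H),interpolation=cv2.INTER_CUBIC)
cv2.imwrite("pics/c6.png",np.hstack([rs(t,120,120,180,160,400,356),rs(s,190,50,140,124,400,356)]))
```

```text
t 8.15 p [0.5521 0.2789 0.1547] yawY 32.8 z [-0.263  0.412 -0.873] j [-0.24  0.6  -0.05  1.6  -0.51  1.15  0.55] F [ 0.2  0.9 -3.1] w 0.211 g 50.0
```

View pics/c6.png

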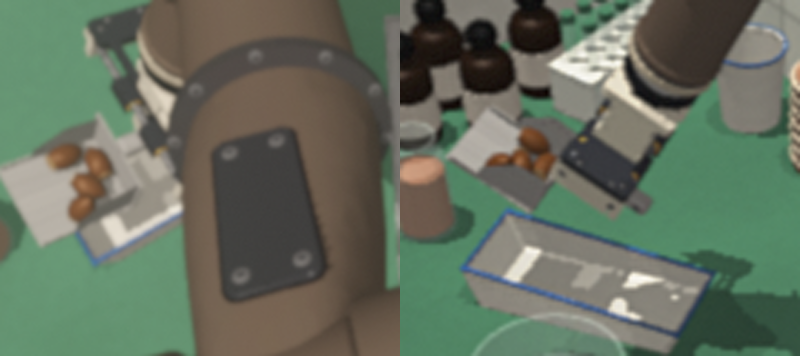

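All 4 acorns are held in the scoop and the pan is empty. I carry it to the dish.

step_arm --pt "-0.9 -5 0 0 0 0" --pt "-1.8 -10 0 0 0 0" --pt "-2.4 -13.4 0 0 0 0" --pt "-2.6 -14.5 0 0 0 0" --pt "-2.6 -14.5 0 0 0 0" --pt "-2.6 -14.5 0 0 0 0" --pt "-2.6 -14.5 0 0 0 0" --pt "-2.6 -14.5 0 0 0 0" --pt "-2.6 -14.5 0 0 0 0" --pt "-2.6 -14.5 0 0 0 0" --pt "-2.6 -14.5 0 0 0 0" --pt "-2.6 -14.5 0 0 0 0" --pt "-2.6 -14.5 0 0 0 0" --pt "-2.6 -14.5 -3 0 0 0" --pt "-2.6 -14.5 -6 0 0 0" --pt "-2.6 -14.5 -8 0 0 0" --pt "-2.4 -13.4 -9 0 0 0" --pt "-1.8 -10 -9 0 0 0" --pt "-0.9 -5 -7 0 0 0" --pt "0 0 0 0 0 0"

```text
clock: 9.92
position: [0.5064, 0.0317, 0.109]
ee_rot: [-1.281, -2.345, -0.333]
force: [-1.0, 0.7, -1.8]
width: 0.214
gripper_force: 50.0
```

Run:
```python
from h import *
st()
t=shot("top","t6"); s=shot("side","s6")
rs=lambda im,x0,y0,w,h,W,H: cv2.resize(im[y0:y0+h,x0:x0+w],(W,H),interpolation=cv2.INTER_CUBIC)
cv2.imwrite("pics/c7.png",np.hstack([rs(t,180,140,180,160,400,356),rs(s,190,110,140,124,400,356)]))
```

```text
t 9.92 p [0.5064 0.0317 0.109 ] yawY 32.7 z [-0.266  0.411 -0.872] j [ 0.1   0.59  0.02  1.76 -0.43  1.17  0.93] F [-1.   0.7 -1.8] w 0.214 g 50.0
```

View pics/c7.png

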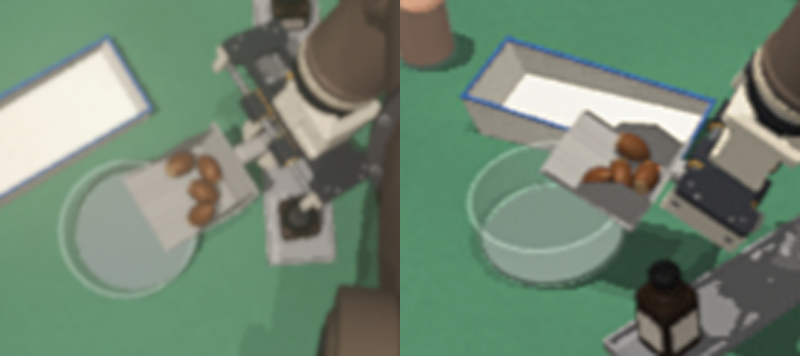

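The dish hasn't moved, and the lip is about 24 mm short of its centre. I level the scoop, then pour.

step_arm --pt "0.9 -1.3 3.7 -0.0698 -0.045 0" --pt "0.9 -1.3 3.7 -0.0698 -0.045 0" --pt "0.9 -1.3 3.7 -0.0698 -0.045 0" --pt "-0.9 1.3 4 -0.0698 -0.045 0" --pt "-0.9 1.3 4 -0.0698 -0.045 0" --pt "-0.9 1.3 4 -0.0698 -0.045 0" --pt "-3.3 5.1 6.8 -0.0757 -0.0488 0" --pt "-3.3 5.1 6.8 -0.0757 -0.0488 0" --pt "-3.3 5.1 6.8 -0.0757 -0.0488 0" --pt "-3.3 5.1 6.8 -0.0757 -0.0488 0" --pt "-3.3 5.1 6.8 -0.0757 -0.0488 0" --pt "0 0 0 0 0 0"

```text
clock: 11.02
position: [0.4894, 0.0662, 0.168]
ee_rot: [1.298, 2.412, -0.287]
force: [-0.3, 0.0, -2.4]
width: 0.214
gripper_force: 50.0
```

step_arm --pt "-5.8 9 4.2 -0.0757 -0.0488 0" --pt "-5.8 9 4.2 -0.0757 -0.0488 0" --pt "-5.8 9 4.2 -0.0757 -0.0488 0" --pt "-5.8 9 4.2 -0.0757 -0.0488 0" --pt "-5.8 9 4.2 -0.0757 -0.0488 0" --pt "0 0 0 0 0 0" --pt "0 0 0 0 0 0" --pt "0 0 0 0 0 0" --pt "0 0 0 0 0 0" --pt "0 0 0 0 0 0"

```text
clock: 11.85
position: [0.4619, 0.1027, 0.189]
ee_rot: [1.109, 2.027, -0.525]
force: [0.4, 0.9, -1.4]
width: 0.209
gripper_force: 50.0
```

Run:
```python
from h import *
st()
t=shot("top","t7"); s=shot("side","s7")
rs=lambda im,x0,y0,w,h,W,H: cv2.resize(im[y0:y0+h,x0:x0+w],(W,H),interpolation=cv2.INTER_CUBIC)
cv2.imwrite("pics/c8.png",np.hstack([rs(t,180,140,180,160,400,356),rs(s,190,110,140,124,400,356)]))
```

```text
t 11.85 p [0.4619 0.1027 0.189 ] yawY 32.7 z [ 0.419 -0.652 -0.632] j [-1.21  0.43  0.33  2.17  0.81  1.07 -0.91] F [ 0.4  0.9 -1.4] w 0.209 g 50.0
```

View pics/c8.png

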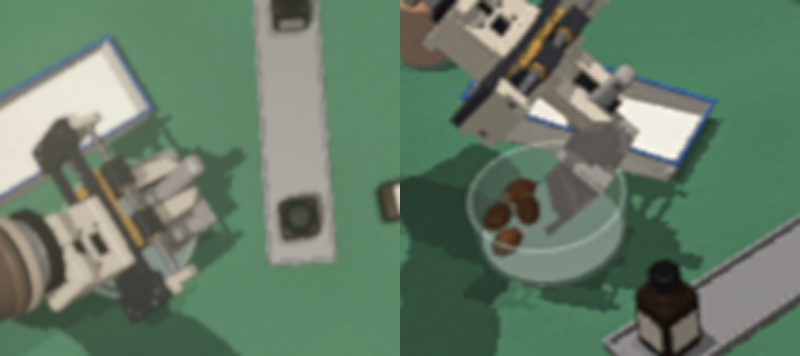

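All 4 acorns are in the dish (side crop (520,190), (497,215), (527,210), (507,240)). I take the scoop up, level it and turn toward the instrument tray.

step_arm --pt "0 0 12 0 0 0" --pt "0 0 15 0 0 0" --pt "0 0 15 0 0 0" --pt "0 0 15 0 0 0" --pt "0 0 9 0.0757 0.0488 0" --pt "0 0 9 0.0757 0.0488 0" --pt "0 0 9 0.0757 0.0488 0" --pt "0 0 9 0.0757 0.0488 0" --pt "0 0 9 0.0757 0.0488 0" --pt "0 0 9 0.0757 0.0488 0" --pt "0 0 9 0.0757 0.0488 0" --pt "0 0 9 0.0757 0.0488 0" --pt "0 0 9 0.0757 0.0488 0" --pt "0 0 9 0.0757 0.0488 0" --pt "0 0 0 0 0 0"

```text
clock: 13.2
position: [0.4634, 0.1, 0.3387]
ee_rot: [-1.506, -2.743, -0.019]
force: [0.9, -0.9, -0.5]
width: 0.213
gripper_force: 50.0
```

step_arm --pt "-2 -10.2 0 0 0 -0.0703" --pt "-2 -10.2 0 0 0 -0.0703" --pt "-2 -10.2 0 0 0 -0.0703" --pt "-2 -10.2 0 0 0 -0.0703" --pt "-2 -10.2 0 0 0 -0.0703" --pt "-2 -10.2 0 0 0 -0.0703" --pt "-2 -10.2 0 0 0 -0.0703" --pt "-2 -10.2 0 0 0 -0.0703" --pt "-2 -10.2 0 0 0 -0.0703" --pt "-2 -10.2 0 0 0 -0.0703" --pt "-2 -10.2 0 0 0 -0.0703" --pt "-2 -10.2 0 0 0 -0.0703" --pt "-2 -10.2 0 0 0 -0.0703" --pt "-2 -10.2 0 0 0 -0.0703" --pt "-2 -10.2 0 0 0 -0.0703" --pt "-2 -10.2 0 0 0 -0.0703" --pt "-2 -10.2 0 0 0 -0.0703" --pt "-2 -10.2 0 0 0 -0.0703" --pt "-2 -10.2 0 0 0 -0.0703" --pt "-2 -10.2 0 0 0 -0.0703"

```text
clock: 14.87
position: [0.4206, -0.1006, 0.3354]
ee_rot: [-2.928, -1.128, -0.016]
force: [0.2, -0.1, -1.6]
width: 0.213
gripper_force: 50.0
```

step_arm --pt "-2 -10.2 0 0 0 -0.0703" --pt "-2 -10.2 0 0 0 -0.0703" --pt "-2 -10.2 0 0 0 -0.0703" --pt "-2 -10.2 0 0 0 -0.0703" --pt "-2 -10.2 0 0 0 -0.0703" --pt "-2 -10.2 0 0 0 -0.0703" --pt "-2 -10.2 0 0 0 -0.0703" --pt "-2 -10.2 0 0 0 -0.0703" --pt "-2 -10.2 0 0 0 -0.0703" --pt "-2 -10.2 0 0 0 -0.0703" --pt "-2 -10.2 0 0 0 -0.0703" --pt "-2 -10.2 0 0 0 -0.0703" --pt "-2 -10.2 0 0 0 -0.0703" --pt "-2 -10.2 0 0 0 -0.0703" --pt "-2 -10.2 0 0 0 -0.0703" --pt "-2 -10.2 0 0 0 -0.0703" --pt "-2 -10.2 0 0 0 -0.0703" --pt "-2 -10.2 0 0 0 -0.0703" --pt "-2 -10.2 0 0 0 -0.0703" --pt "-2 -10.2 0 0 0 -0.0703" --pt "0 0 0 0 0 0"

```text
invalid input
```

Run:
```python
from h import *
st()
# forceps in tray frame from first picture
h=cv2.cvtColor(cv2.imread("pics/top0.png"),cv2.COLOR_BGR2GRAY); m=np.zeros_like(h)
for u,v in((453,283),(489,238),(470,262)):
    p=onz("top",u,v,.009)[:2]-[.416,-.379]; a=-.671; print("forceps",np.round([p[0]*np.cos(a)+p[1]*np.sin(a),-p[0]*np.sin(a)+p[1]*np.cos(a)],4))
```

```text
t 14.87 p [ 0.4206 -0.1006  0.3354] yawY -47.9 z [ 0.009  0.007 -1.   ] j [-0.59 -0.01  0.72  1.88  0.    1.27 -0.71] F [ 0.2 -0.1 -1.6] w 0.213 g 50.0
forceps [-0.0775 -0.0575]
forceps [ 0.0793 -0.0648]
forceps [-0.0048 -0.0613]
```

step_arm --pt "-2 -10.2 0 0 0 -0.0703" --pt "-2 -10.2 0 0 0 -0.0703" --pt "-2 -10.2 0 0 0 -0.0703" --pt "-2 -10.2 0 0 0 -0.0703" --pt "-2 -10.2 0 0 0 -0.0703" --pt "-2 -10.2 0 0 0 -0.0703" --pt "-2 -10.2 0 0 0 -0.0703" --pt "-2 -10.2 0 0 0 -0.0703" --pt "-2 -10.2 0 0 0 -0.0703" --pt "-2 -10.2 0 0 0 -0.0703" --pt "-2 -10.2 0 0 0 -0.0703" --pt "-2 -10.2 0 0 0 -0.0703" --pt "-2 -10.2 0 0 0 -0.0703" --pt "-2 -10.2 0 0 0 -0.0703" --pt "-2 -10.2 0 0 0 -0.0703" --pt "-2 -10.2 0 0 0 -0.0703" --pt "-2 -10.2 0 0 0 -0.0703" --pt "-2 -10.2 0 0 0 -0.0703" --pt "-2 -10.2 0 0 0 -0.0703" --pt "-2 -10.2 0 0 0 -0.0703"

```text
clock: 16.53
position: [0.3808, -0.3039, 0.3352]
ee_rot: [2.962, -1.032, 0.016]
force: [-0.5, 0.4, -2.2]
width: 0.21
gripper_force: 50.0
```

step_arm --pt "0 0 -15 0 0 0" --pt "0 0 -18 0 0 0" --pt "0 0 -18 0 0 0" --pt "0 0 -18 0 0 0" --pt "0 0 -18 0 0 0" --pt "0 0 -18 0 0 0" --pt "0 0 -18 0 0 0" --pt "0 0 -18 0 0 0" --pt "0 0 -18 0 0 0" --pt "0 0 -18 0 0 0" --pt "0 0 -18 0 0 0" --pt "0 0 -18 0 0 0" --pt "0 0 0 0 0 0" --pt "0 0 0 0 0 0"

```text
clock: 17.7
position: [0.3808, -0.3031, 0.1223]
ee_rot: [2.965, -1.027, 0.014]
force: [0.2, -0.2, -1.5]
width: 0.214
gripper_force: 50.0
```

Run:
```python
from h import *
st()
t=shot("top","t9"); s=shot("side","s9")
rs=lambda im,x0,y0,w,h,W,H: cv2.resize(im[y0:y0+h,x0:x0+w],(W,H),interpolation=cv2.INTER_CUBIC)
cv2.imwrite("pics/c9.png",np.hstack([rs(t,380,140,140,170,400,486),rs(s,290,240,165,200-40,400,486)]))
```

```text
t 17.7 p [ 0.3808 -0.3031  0.1223] yawY -128.2 z [ 0.007 -0.007 -1.   ] j [-0.07  0.42  0.85  2.08 -0.44  0.81 -1.19] F [ 0.2 -0.2 -1.5] w 0.214 g 50.0
```

View pics/c9.png

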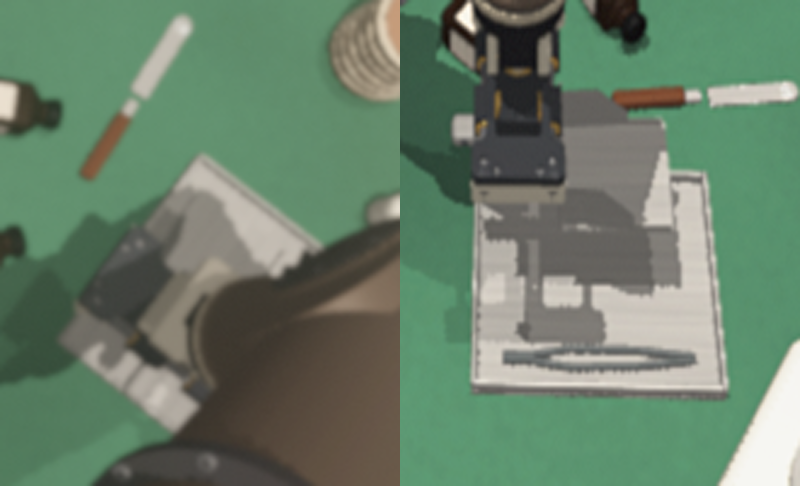

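The scoop is above the tray with the handle to the near end, the forceps lie at the near wall, and the spatula hasn't moved. I check the lip position by casting rays.

Run:
```python
from h import *
def tf(p,a=-.671):
    p=p[:2]-np.array([.416,-.379]); return np.round([p[0]*np.cos(a)+p[1]*np.sin(a),-p[0]*np.sin(a)+p[1]*np.cos(a)],4)
for u,v,z in((398.5,280.2,.09),(402.2,314.4,.0865)): print(tf(onz("side",u,v,z)))
print("tcp",tf(observe()["position"]))
```

```text
[0.0638 0.0798]
[ 0.0647 -0.0049]
tcp [-0.0732  0.0374]
```

step_arm --pt "4.6 -5 0 0 0 0" --pt "4.6 -5 0 0 0 0" --pt "4.6 -4.8 0 0 0 0" --pt "0 0 -10 0 0 0" --pt "0 0 -12 0 0 0" --pt "0 0 -12 0 0 0" --pt "0 0 -12 0 0 0" --pt "0 0 -12 0 0 0" --pt "0 0 -10 0 0 0" --pt "0 0 -6 0 0 0" --pt "0 0 -3 0 0 0" --pt "0 0 0 0 0 0" --pt "0 0 0 0 0 0"

```text
clock: 18.88
position: [0.3955, -0.3193, 0.0458]
ee_rot: [2.964, -1.029, 0.019]
force: [0.5, -0.2, -2.1]
width: 0.212
gripper_force: 50.0
```

step_arm --pt "0 0 -1.5 0 0 0" --pt "0 0 -1 0 0 0" --pt "0 0 0 0 0 0"

```text
clock: 19.13
position: [0.3957, -0.3191, 0.0433]
ee_rot: [2.964, -1.029, 0.02]
force: [0.4, 0.4, -1.3]
width: 0.213
gripper_force: 50.0
```

step_arm --pt "0 0 -1 0 0 0" --pt "0 0 -0.7 0 0 0" --pt "0 0 0 0 0 0"

```text
clock: 19.38
position: [0.3955, -0.319, 0.0414]
ee_rot: [2.964, -1.029, 0.019]
force: [-0.4, 0.6, -1.3]
width: 0.214
gripper_force: 50.0
```

step_arm --pt "0 0 0 0 0 0" --pt "0 0 0 0 0 0" --pt "0 0 0 0 0 0" --pt "0 0 0 0 0 0" --pt "0 0 0 0 0 0" --gripper 0.5

```text
clock: 19.8
position: [0.3956, -0.3191, 0.0415]
ee_rot: [2.964, -1.029, 0.019]
force: [1.2, -0.1, 0.4]
width: 0.485
gripper_force: 0.0
```

step_arm --pt "0 0 10 0 0 0" --pt "0 0 15 0 0 0" --pt "0 0 20 0 0 0" --pt "0 0 20 0 0 0" --pt "0 0 20 0 0 0" --pt "0 0 20 0 0 0" --pt "0 0 20 0 0 0" --pt "0 0 20 0 0 0" --pt "0 0 20 0 0 0" --pt "0 0 0 0 0 0"

```text
clock: 20.63
position: [0.3965, -0.3207, 0.2103]
ee_rot: [2.963, -1.03, 0.027]
force: [0.8, -0.8, -0.4]
width: 0.495
gripper_force: 0.0
```

Run:
```python
from h import *
st()
t=shot("top","t10"); s=shot("side","s10")
rs=lambda im,x0,y0,w,h,W,H: cv2.resize(im[y0:y0+h,x0:x0+w],(W,H),interpolation=cv2.INTER_CUBIC)
cv2.imwrite("pics/c10.png",np.hstack([rs(t,340,140,170,165,400,388),rs(s,295,190,170,190,400,447)[:388]]))
a,b=cv2.imread("pics/top0.png").astype(int),t.astype(int)
# spatula wood in both
for n,im,roi in(("top",t,(400,130,470,215)),("side",s,(360,255,470,290))):
    x0,y0,x1,y1=roi; H=cv2.cvtColor(im,cv2.COLOR_BGR2HSV)[y0:y1,x0:x1]
    for nm,m in(("wood",cv2.inRange(H,(3,90,30),(20,255,160))),("blade",cv2.inRange(H,(0,0,120),(180,45,255)))):
        q=np.argwhere(m)[:,::-1].mean(0)+[x0,y0]; print(n,nm,q,onz(n,*q,.006 if nm=="wood" else .003))
```

```text
t 20.63 p [ 0.3965 -0.3207  0.2103] yawY -128.3 z [ 0.015 -0.01  -1.   ] j [-0.15  0.34  0.95  1.94 -0.33  1.01 -1.29] F [ 0.8 -0.8 -0.4] w 0.495 g 0.0
top wood [416.3826087  190.70434783] [ 0.56560666 -0.28836618  0.006     ]
top blade [445.01309329 183.71194763] [ 0.58630784 -0.36901827  0.003     ]
side wood [391.14285714 271.41142857] [ 0.56537094 -0.28968888  0.006     ]
side blade [419.80169972 272.16430595] [ 0.62170412 -0.33319618  0.003     ]
```

View pics/c10.png

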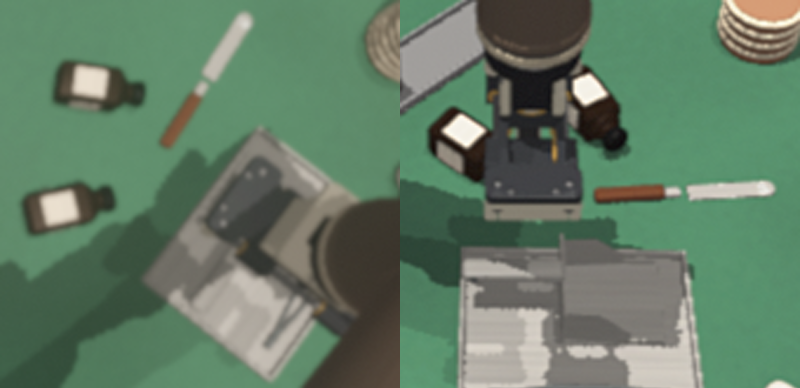

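The scoop lies flat in the tray. The spatula hasn't moved (wood centroid at (0.5655,-0.289) in both views). I go to its grip point.

step_arm --pt "19.4 1.3 0 0 0 0.0073" --pt "19.4 1.3 0 0 0 0.0073" --pt "19.4 1.3 0 0 0 0.0073" --pt "19.4 1.3 0 0 0 0.0073" --pt "19.4 1.3 0 0 0 0.0073" --pt "19.4 1.3 0 0 0 0.0073" --pt "19.4 1.3 0 0 0 0.0073" --pt "19.4 1.3 0 0 0 0.0073" --pt "19.4 1.3 0 0 0 0.0073" --pt "19.4 1.3 0 0 0 0.0073" --pt "0 0 -20 0 0 0" --pt "0 0 -20 0 0 0" --pt "0 0 -20 0 0 0" --pt "0 0 -20 0 0 0" --pt "0 0 -20 0 0 0" --pt "0 0 -20 0 0 0" --pt "0 0 -20 0 0 0" --pt "0 0 0 0 0 0" --pt "0 0 0 0 0 0"

```text
clock: 22.32
position: [0.5882, -0.3056, 0.065]
ee_rot: [3.0, -0.921, 0.014]
force: [0.7, -0.6, 0.6]
width: 0.503
gripper_force: 0.0
```

```bash
python3 -c "
from h import *
st()"
```

```text
t 22.32 p [ 0.5882 -0.3056  0.065 ] yawY -124.1 z [ 0.007 -0.006 -1.   ] j [-0.05  0.75  0.72  1.69 -0.59  0.93 -1.26] F [ 0.7 -0.6  0.6] w 0.503 g 0.0
```

step_arm --pt "2.9 -1.6 -15 0 0 0" --pt "0 0 -15 0 0 0" --pt "0 0 -15 0 0 0" --pt "0 0 -9 0 0 0" --pt "0 0 -5 0 0 0" --pt "0 0 -1.5 0 0 0" --pt "0 0 0 0 0 0"

```text
clock: 22.9
position: [0.5922, -0.3077, 0.0056]
ee_rot: [3.0, -0.92, 0.018]
force: [1.1, -0.2, 0.9]
width: 0.503
gripper_force: 0.0
```

step_arm --pt "0 0 0 0 0 0" --pt "0 0 0 0 0 0" --pt "0 0 0 0 0 0" --pt "0 0 0 0 0 0" --pt "0 0 0 0 0 0" --pt "0 0 0 0 0 0" --pt "0 0 0 0 0 0" --gripper 0 --force 40

```text
clock: 23.48
position: [0.5926, -0.3077, 0.0062]
ee_rot: [3.0, -0.92, 0.02]
force: [0.0, 0.5, 3.0]
width: 0.165
gripper_force: 40.0
```

step_arm --pt "0 0 5 0 0 0" --pt "0 0 10 0 0 0" --pt "0 0 15 0 0 0" --pt "0 0 20 0 0 0" --pt "0 0 20 0 0 0" --pt "0 0 20 0 0 0" --pt "0 0 20 0 0 0" --pt "0 0 0 0 0 0"

```text
clock: 24.15
position: [0.5942, -0.3096, 0.1217]
ee_rot: [2.998, -0.921, 0.03]
force: [0.2, 0.2, 0.1]
width: 0.162
gripper_force: 40.0
```

Run:
```python
from h import *
o=st(); s=shot("side","s11"); t=shot("top","t11"); z=o["position"][2]+.003
for n,im,roi in(("side",s,(350,200,470,275)),("top",t,(395,120,480,220))):
    x0,y0,x1,y1=roi; H=cv2.cvtColor(im,cv2.COLOR_BGR2HSV)[y0:y1,x0:x1]
    for nm,m in(("wood",cv2.inRange(H,(3,100,30),(18,255,170))),("blade",cv2.inRange(H,(0,0,150),(180,45,255)))):
        nn,l,stt,ce=cv2.connectedComponentsWithStats(m)
        for i in range(1,nn):
            if stt[i,4]>25:
                r=cv2.boxPoints(cv2.minAreaRect(np.argwhere(l==i)[:,::-1].astype(np.float32)))+[x0,y0]
                print(n,nm,stt[i,4],ce[i]+[x0,y0],np.round(onz(n,*(ce[i]+[x0,y0]),z),4),r.round(1).tolist())
```

```text
t 24.15 p [ 0.5942 -0.3096  0.1217] yawY -124.1 z [ 0.017 -0.011 -1.   ] j [-0.07  0.69  0.77  1.63 -0.55  1.02 -1.3 ] F [0.2 0.2 0.1] w 0.162 g 40.0
side wood 34 [366.67647059 222.79411765] [ 0.5492 -0.2056  0.1247] [[360.5, 225.3], [371.1, 215.8], [374.5, 219.6], [363.8, 229.0]]
side wood 193 [388.12953368 242.25906736] [ 0.5496 -0.2804  0.1247] [[371.1, 244.4], [373.4, 234.2], [404.6, 241.1], [402.4, 251.3]]
side blade 120 [374.08333333 227.38333333] [ 0.5537 -0.2271  0.1247] [[365.5, 225.5], [372.5, 218.5], [383.0, 229.0], [376.0, 236.0]]
```

Run:
```python
from h import *
t=cv2.imread("pics/t11.png"); s=cv2.imread("pics/s11.png")
rs=lambda im,x0,y0,w,h,W,H: cv2.resize(im[y0:y0+h,x0:x0+w],(W,H),interpolation=cv2.INTER_CUBIC)
cv2.imwrite("pics/c11.png",np.hstack([rs(t,340,110,170,200,400,470),rs(s,300,180,170,200,400,470)]))
```

```text
(no output)
```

View pics/c11.png

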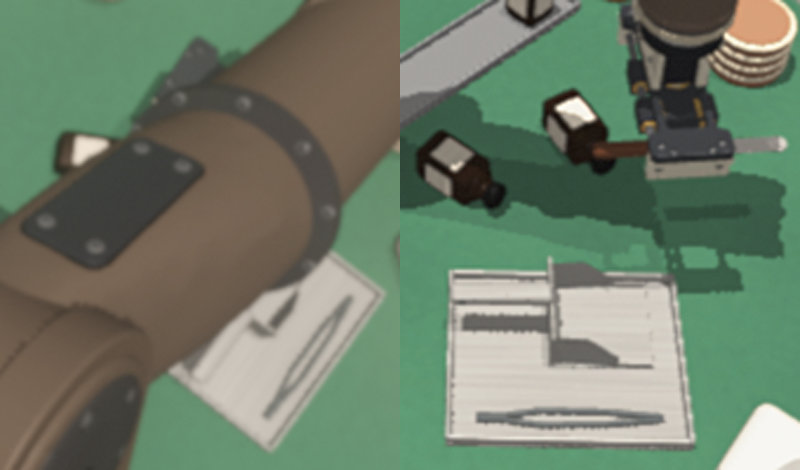

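The spatula is held level, tip at (785,144) and handle end at (595,150) in the crop. The scoop's near edge is at (600,365) and the forceps' upper edge at (560,408). I work out the strip between them.

Run:
```python
from h import *
def tf(p,a=-.671):
    p=p[:2]-np.array([.416,-.379]); return np.round([p[0]*np.cos(a)+p[1]*np.sin(a),-p[0]*np.sin(a)+p[1]*np.cos(a)],4)
f=lambda u,v:(300+(u-400)*.425,180+v*.4255)
for nm,u,v,z in(("scoop rear",550,365,.005),("scoop lip",650,366,.005),("forc mid",560,408,.011),("forc l",480,414,.011),("forc tip",660,413,.011),("wall in",570,438,.016),("wall far",560,272,.016)): print(nm,tf(onz("side",*f(u,v),z)))
T=observe()["position"]
a,b=onz("side",*f(785,144),.118),onz("side",*f(595,150),.118); d=(a-b)/np.linalg.norm(a-b); print(a,b,np.linalg.norm(a-b),np.arctan2(d[1],d[0]),"grip from tip",np.dot(a-T,d), "lat",np.cross(d[:2],(T-a)[:2]))
g=np.array([-.05,-.031]); c,s_=np.cos(-.671),np.sin(-.671); print("target tcp",.416+g[0]*c-g[1]*s_,-.379+g[0]*s_+g[1]*c)
```

```text
scoop rear [-0.0131 -0.0112]
scoop lip [ 0.082  -0.0106]
forc mid [-0.0061 -0.0579]
forc l [-0.08   -0.0651]
forc tip [ 0.0856 -0.0612]
wall in [ 0.0012 -0.0892]
wall far [0.0001 0.0854]
[ 0.69420238 -0.38155115  0.118     ] [ 0.54088159 -0.27286778  0.118     ] 0.18793439836299827 -0.6166492540858294 grip from tip 0.12509946648432047 lat 0.0014045757708101084
target tcp 0.35756513115523053 -0.37219073402674<stdin>:7: DeprecationWarning: Arrays of 2-dimensional vectors are deprecated. Use arrays of 3-dimensional vectors instead. (deprecated in NumPy 2.0)
```

step_arm --pt "-16.2 -4.5 0 0 0 -0.0046" --pt "-16.2 -4.5 0 0 0 -0.0046" --pt "-16.2 -4.5 0 0 0 -0.0046" --pt "-16.2 -4.5 0 0 0 -0.0046" --pt "-16.2 -4.5 0 0 0 -0.0046" --pt "-16.2 -4.5 0 0 0 -0.0046" --pt "-16.2 -4.5 0 0 0 -0.0046" --pt "-16.2 -4.5 0 0 0 -0.0046" --pt "-16.2 -4.5 0 0 0 -0.0046" --pt "-16.2 -4.5 0 0 0 -0.0046" --pt "-16.2 -4.5 0 0 0 -0.0046" --pt "-16.2 -4.5 0 0 0 -0.0046" --pt "-16.2 -4.5 0 0 0 -0.0046" --pt "-16 -4.4 0 0 0 -0.0046" --pt "0 0 0 0 0 0" --pt "0 0 0 0 0 0"

```text
clock: 25.58
position: [0.3645, -0.3711, 0.1161]
ee_rot: [2.967, -1.02, 0.019]
force: [0.4, -1.3, -0.2]
width: 0.163
gripper_force: 40.0
```

Run:
```python
from h import *
st()
```

```text
t 25.58 p [ 0.3645 -0.3711  0.1161] yawY -127.9 z [ 0.01  -0.008 -1.   ] j [ 0.1   0.48  0.82  2.02 -0.48  0.83 -1.04] F [ 0.4 -1.3 -0.2] w 0.163 g 40.0
```

Trim and lower.

step_arm --pt "3 -1.4 -10 0 0 0" --pt "0 0 -20 0 0 0" --pt "0 0 -20 0 0 0" --pt "0 0 -20 0 0 0" --pt "0 0 -15 0 0 0" --pt "0 0 -8 0 0 0" --pt "0 0 -5 0 0 0" --pt "0 0 0 0 0 0" --pt "0 0 0 0 0 0"

```text
clock: 26.33
position: [0.3692, -0.3719, 0.0179]
ee_rot: [2.969, -1.015, 0.019]
force: [-0.5, 0.2, 1.0]
width: 0.165
gripper_force: 40.0
```

step_arm --pt "0 0 -2.5 0 0 0" --pt "0 0 -2.5 0 0 0" --pt "0 0 0 0 0 0"

```text
clock: 26.58
position: [0.3698, -0.3726, 0.0152]
ee_rot: [2.969, -1.017, 0.024]
force: [-5.0, 8.7, 37.1]
width: 0.164
gripper_force: 40.0
```

step_arm --pt "0 0 3 0 0 0" --pt "0 0 0 0 0 0"

```text
clock: 26.75
position: [0.3696, -0.3725, 0.0168]
ee_rot: [2.968, -1.015, 0.022]
force: [-0.3, 0.4, -0.0]
width: 0.166
gripper_force: 40.0
```

Run:
```python
from h import *
o=st(); print(o["ft_torque"]); s=shot("side","s12"); t=shot("top","t12")
H=cv2.cvtColor(s,cv2.COLOR_BGR2HSV)[285:380,310:435]
m=cv2.inRange(H,(3,90,30),(20,255,170)); q=np.argwhere(m)[:,::-1]+[310,285]
print(len(q)); 
if len(q)>5:
    print(cv2.boxPoints(cv2.minAreaRect(q.astype(np.float32))).round(1).tolist())
```

```text
t 26.75 p [ 0.3696 -0.3725  0.0168] yawY -127.8 z [ 0.012 -0.009 -1.   ] j [ 0.22  0.63  0.66  2.07 -0.66  0.64 -0.9 ] F [-0.3  0.4 -0. ] w 0.166 g 40.0
[-0.00953046  0.19378996  0.04151399]
194
[[320.8999938964844, 313.8999938964844], [368.8999938964844, 311.6000061035156], [370.20001220703125, 338.3999938964844], [322.1000061035156, 340.70001220703125]]
```

Run:
```python
from h import *
def tf(p,a=-.671):
    p=p[:2]-np.array([.416,-.379]); return np.round([p[0]*np.cos(a)+p[1]*np.sin(a),-p[0]*np.sin(a)+p[1]*np.cos(a)],4)
print("tcp",tf(observe()["position"]))
s=cv2.imread("pics/s12.png"); H=cv2.cvtColor(s,cv2.COLOR_BGR2HSV)[285:380,305:435]
m=cv2.inRange(H,(3,90,30),(20,255,170)); n,l,st_,ce=cv2.connectedComponentsWithStats(m)
for i in range(1,n):
    if st_[i,4]>5: print(st_[i]+[305,285,0,0,0],ce[i]+[305,285])
x0=st_[1:,0].min()
for c in range(318,330,2): 
    r=np.nonzero(m[:,c-305])[0]; print(c,(r+285).tolist())
r=[tf(onz("side",u,v,.017)) for u,v in((320.5,336),(321,334))]; print(r)
for p in((-.1125,.05,.016),(-.1125,-.05,.016),(-.1125,0.,.016)):
    c,s_=np.cos(-.671),np.sin(-.671); print(np.round(proj("side",(.416+p[0]*c-p[1]*s_,-.379+p[0]*s_+p[1]*c,p[2])),1))
g=s[330,312:330].astype(int).tolist(); print(g)
cv2.imwrite("pics/c12.png",cv2.resize(s[275:385,305:435],(780,660)[:2],interpolation=cv2.INTER_CUBIC)[:600])
```

```text
tcp [-0.0408 -0.0236]
[337 313   4   4   9] [338.11111111 314.55555556]
[368 314   2   3   6] [368.5 315. ]
[349 318  10   3  21] [353.71428571 319.        ]
[345 326   3   8  20] [345.8 329.1]
[361 326   3   8  14] [362.28571429 329.        ]
[322 334  20   7 114] [330.80701754 336.76315789]
[368 334   3   4  10] [369.  335.5]
318 []
320 []
322 [335, 336, 337, 338]
324 [334, 335, 336, 337, 338, 339]
326 [334, 335, 336, 337, 338, 339]
328 [334, 335, 336, 337, 338, 339, 340]
[array([-0.11  , -0.0211]), array([-0.109 , -0.0162])]
[320.  308.2]
[319.1 348.3]
[319.6 327.6]
[[99, 131, 80], [99, 130, 79], [98, 130, 80], [98, 129, 79], [99, 130, 80], [98, 130, 78], [96, 128, 75], [116, 141, 109], [161, 172, 171], [151, 157, 161], [123, 128, 132], [153, 161, 165], [170, 179, 184], [171, 180, 185], [170, 179, 183], [171, 179, 184], [170, 179, 184], [170, 179, 184]]
```

The handle end was landing on the tray's near wall (x = -0.109 in the tray frame). I lift, shift it 7 mm along the tray and lower again.

step_arm --pt "0 0 8 0 0 0" --pt "0 0 8 0 0 0" --pt "2.3 -2.8 0 0 0 0" --pt "2.3 -2.8 0 0 0 0" --pt "0 0 0 0 0 0" --pt "0 0 -8 0 0 0" --pt "0 0 -7 0 0 0" --pt "0 0 -2 0 0 0" --pt "0 0 0 0 0 0"

```text
clock: 27.6
position: [0.3728, -0.377, 0.0138]
ee_rot: [2.969, -1.017, 0.016]
force: [-0.9, -0.2, 0.2]
width: 0.167
gripper_force: 40.0
```

step_arm --pt "0 0 -1.5 0 0 0" --pt "0 0 0 0 0 0"

```text
clock: 27.77
position: [0.3731, -0.3775, 0.0132]
ee_rot: [2.968, -1.017, 0.018]
force: [-1.0, 0.1, -0.1]
width: 0.163
gripper_force: 40.0
```

step_arm --pt "0 0 -1.5 0 0 0" --pt "0 0 0 0 0 0"

```text
clock: 27.93
position: [0.3735, -0.3777, 0.0119]
ee_rot: [2.968, -1.016, 0.019]
force: [-1.1, 0.1, -0.1]
width: 0.165
gripper_force: 40.0
```

step_arm --pt "0 0 -1.5 0 0 0" --pt "0 0 0 0 0 0"

```text
clock: 28.1
position: [0.3735, -0.3777, 0.0104]
ee_rot: [2.968, -1.016, 0.02]
force: [-1.3, 0.4, 1.6]
width: 0.165
gripper_force: 40.0
```

step_arm --pt "0 0 0 0 0 0" --pt "0 0 0 0 0 0" --pt "0 0 0 0 0 0" --pt "0 0 0 0 0 0" --gripper 0.25

```text
clock: 28.43
position: [0.3734, -0.3775, 0.0104]
ee_rot: [2.968, -1.016, 0.019]
force: [-0.3, -0.8, -0.2]
width: 0.252
gripper_force: 0.0
```

step_arm --pt "0 0 6 0 0 0" --pt "0 0 10 0 0 0" --pt "0 0 15 0 0 0" --pt "0 0 20 0 0 0" --pt "0 0 20 0 0 0" --pt "0 0 20 0 0 0" --pt "0 0 25 0 0 0" --pt "0 0 30 0 0 0" --pt "0 0 30 0 0 0" --pt "0 0 30 0 0 0" --pt "0 0 0 0 0 0"

```text
clock: 29.35
position: [0.3745, -0.3802, 0.2223]
ee_rot: [2.965, -1.017, 0.031]
force: [1.3, -0.4, 0.2]
width: 0.251
gripper_force: 0.0
```

Run:
```python
from h import *
st(); s=shot("side","s13"); t=shot("top","t13")
def tf(p,a=-.671):
    p=p[:2]-np.array([.416,-.379]); return np.round([p[0]*np.cos(a)+p[1]*np.sin(a),-p[0]*np.sin(a)+p[1]*np.cos(a)],4)
H=cv2.cvtColor(s,cv2.COLOR_BGR2HSV)[285:380,305:435]
m=cv2.inRange(H,(3,90,30),(20,255,170)); n,l,st_,ce=cv2.connectedComponentsWithStats(m); 
for i in range(1,n):
  if st_[i,4]>30:
    q=np.argwhere(l==i)[:,::-1].astype(np.float32)+[305,285]; x,y,w,h=st_[i,:4]; print(st_[i,4])
    vx,vy,cx,cy=cv2.fitLine(q.astype(np.float32),2,0,.01,.01).ravel()
    for u in(q[:,0].min(),q[:,0].max()): print("wood end",tf(onz("side",u,cy+(u-cx)*vy/vx,.012)))
# fallen bottles in side & top: label (bright) and dark
for n_,im,z in(("top",t,.046),("side",s,.046)):
    roi=(345,150,405,250) if n_=="top" else (300,205,400,285)
    x0,y0,x1,y1=roi; g=cv2.cvtColor(im,cv2.COLOR_BGR2HSV)[y0:y1,x0:x1]
    for nm,m in(("label",cv2.inRange(g,(0,0,150),(180,70,255))),("dark",cv2.inRange(g,(0,0,0),(180,255,70)))):
        nn,l,st_,ce=cv2.connectedComponentsWithStats(m)
        for i in range(1,nn):
            if st_[i,4]>40:
                r=cv2.minAreaRect(np.argwhere(l==i)[:,::-1].astype(np.float32)+np.float32([x0,y0]))
                print(n_,nm,st_[i,4],(ce[i]+[x0,y0]).round(1),np.round(onz(n_,*(ce[i]+[x0,y0]),z)[:2],4),np.round(cv2.boxPoints(r),1).tolist())
```

```text
t 29.35 p [ 0.3745 -0.3802  0.2223] yawY -127.9 z [ 0.017 -0.013 -1.   ] j [-0.    0.37  0.94  1.87 -0.35  1.05 -1.16] F [ 1.3 -0.4  0.2] w 0.251 g 0.0
197
wood end [-0.1    -0.0278]
wood end [-0.0313 -0.0284]
top label 175 [378.  174.3] [ 0.6012 -0.1773] [[369.79998779296875, 179.10000610351562], [371.79998779296875, 167.10000610351562], [386.1000061035156, 169.5], [384.1000061035156, 181.5]]
top label 185 [364.8 228. ] [ 0.4598 -0.1404] [[356.3999938964844, 223.39999389648438], [370.20001220703125, 219.89999389648438], [373.3999938964844, 232.39999389648438], [359.5, 235.89999389648438]]
top dark 64 [366.  175.4] [ 0.5979 -0.1456] [[363.0, 167.0], [370.0, 167.0], [370.0, 183.0], [363.0, 183.0]]
top dark 152 [391.9 179. ] [ 0.5891 -0.2139] [[382.5, 185.60000610351562], [387.20001220703125, 169.1999969482422], [402.20001220703125, 173.5], [397.5, 189.8000030517578]]
top dark 118 [380.7 224.6] [ 0.4688 -0.1816] [[370.8999938964844, 218.39999389648438], [385.70001220703125, 215.5], [388.79998779296875, 231.1999969482422], [374.0, 234.1999969482422]]
top dark 45 [352.2 230.7] [ 0.4526 -0.1078] [[348.8999938964844, 223.60000610351562], [353.8999938964844, 222.60000610351562], [357.0, 238.0], [352.0, 239.0]]
side label 536 [313.2 213.5] [ 0.5066 -0.0469] [[288.8999938964844, 214.39999389648438], [327.20001220703125, 188.8000030517578], [338.29998779296875, 205.5], [300.0, 231.0]]
side label 153 [321.8 245.2] [ 0.4603 -0.1447] [[312.5, 245.6999969482422], [318.79998779296875, 236.1999969482422], [331.1000061035156, 244.39999389648438], [324.79998779296875, 253.8000030517578]]
side dark 1288 [365.2 217.9] [ 0.6049 -0.1423] [[340.0, 205.0], [390.0, 205.0], [390.0, 237.0], [340.0, 237.0]]
side dark 1910 [355.  259.5] [ 0.4974 -0.2289] [[307.0, 234.0], [391.0, 234.0], [391.0, 284.0], [307.0, 284.0]]
```

Everything in the tray is placed: the spatula handle spans x -0.100 to -0.031 at y = -0.028 in the tray frame. Next come the fallen bottles, so I compute their axes and the standing bottles' places.

Run:
```python
from h import *
t=cv2.imread("pics/t13.png"); H=cv2.cvtColor(t,cv2.COLOR_BGR2HSV)
def box(c,z):
    P=np.array([onz("top",*q,z)[:2] for q in c]); return P
A=[(369.8,179.1),(371.8,167.1),(386.1,169.5),(384.1,181.5)]; B=[(356.4,235.9-12.5),(370.2,219.9),(373.4,232.4),(359.5,235.9)]
for nm,c in(("A",A),("B",B)):
    P=box(c,.046); e=(P[3]-P[0] if nm=="A" else P[2]-P[3])+(P[2]-P[1] if nm=="A" else P[1]-P[0]); print(nm,P.mean(0).round(4),"phi label",np.degrees(np.arctan2(e[1],e[0])).round(1))
# silhouettes: non-green blob
for nm,(x0,y0,x1,y1) in(("A",(355,155,410,200)),("B",(340,205,396,250))):
    h=H[y0:y1,x0:x1]; m=cv2.bitwise_not(cv2.inRange(h,(55,60,50),(95,255,255))); m[(h[...,2]<60)]=255
    m=cv2.morphologyEx(m,cv2.MORPH_OPEN,np.ones((2,2),np.uint8))
    n,l,s,c=cv2.connectedComponentsWithStats(m); i=1+s[1:,4].argmax(); q=np.argwhere(l==i)[:,::-1].astype(np.float32)+np.float32([x0,y0])
    W=np.array([onz("top",*p,.03)[:2] for p in q]); vx,vy,cx,cy=cv2.fitLine(W.astype(np.float32),2,0,.01,.01).ravel()
    if vy>0: vx,vy=-vx,-vy
    a=(W-[cx,cy])@[vx,vy]; print(nm,s[i,4],"phi axis",np.degrees(np.arctan2(vy,vx)).round(1),"base",np.round([cx+a.min()*vx,cy+a.min()*vy],4),"stopper",np.round([cx+a.max()*vx,cy+a.max()*vy],4),"len",a.max()-a.min())
# standing stoppers
for (x0,y0,x1,y1) in((296,124,326,160),(300,220,334,256)):
    h=H[y0:y1,x0:x1]; m=cv2.inRange(h,(0,0,0),(180,255,75)); n,l,s,c=cv2.connectedComponentsWithStats(m); i=1+s[1:,4].argmax(); print("stand",s[i]+[x0,y0,0,0,0],c[i]+[x0,y0])
    for z in(.06,.08): print(onz("top",*(c[i]+[x0,y0]),z))
```

```text
A [ 0.6013 -0.1772] phi label -99.2
B [ 0.46   -0.1407] phi label -75.6
A 574 phi axis -97.1 base [ 0.601 -0.145] stopper [ 0.589  -0.2416] len 0.09738194205532132
B 571 phi axis -77.3 base [ 0.4491 -0.1073] stopper [ 0.4709 -0.2041] len 0.09915010770761298
stand [302 131  17  22 272] [310.13602941 140.13602941]
[0.68796335 0.00180147 0.06      ]
[0.68163481 0.00173    0.08      ]
stand [306 229  18  18 233] [314.69098712 236.92703863]
[ 0.43523894 -0.01158207  0.06      ]
[ 0.43396753 -0.01138573  0.08      ]
```

step_arm --pt "11.3 10.3 0 0 0 0.1042" --pt "11.3 10.3 0 0 0 0.1042" --pt "11.3 10.3 0 0 0 0.1042" --pt "11.3 10.3 0 0 0 0.1042" --pt "11.3 10.3 0 0 0 0.1042" --pt "11.3 10.3 0 0 0 0.1042" --pt "11.3 10.3 0 0 0 0.1042" --pt "11.3 10.3 0 0 0 0.1042" --pt "11.3 10.3 0 0 0 0.1042" --pt "11.3 10.3 0 0 0 0.1042" --pt "11.3 10.3 0 0 0 0.1042" --pt "11.3 10.3 0 0 0 0.1042" --pt "11.3 10.3 0 0 0 0.1042" --pt "11.3 10.3 0 0 0 0.1042" --pt "11.3 10.3 0 0 0 0.1042" --pt "11.3 10.3 0 0 0 0.1042" --pt "11.3 10.3 0 0 0 0.1042" --pt "11.3 10.3 0 0 0 0.1042" --pt "11.3 10.3 0 0 0 0.1042" --pt "11.3 10.3 0 0 0 0.1042" --gripper 1

```text
clock: 31.12
position: [0.5989, -0.1708, 0.215]
ee_rot: [-2.365, -2.052, -0.013]
force: [0.2, 0.3, 0.3]
width: 1.002
gripper_force: 0.0
```

step_arm --pt "0 0 -9 0.0647 -0.0097 0" --pt "0 0 -9 0.0647 -0.0097 0" --pt "0 0 -9 0.0647 -0.0097 0" --pt "0 0 -9 0.0647 -0.0097 0" --pt "0 0 -9 0.0647 -0.0097 0" --pt "0 0 -9 0.0647 -0.0097 0" --pt "0 0 -9 0.0647 -0.0097 0" --pt "0 0 -9 0.0647 -0.0097 0" --pt "0 0 0 0 0 0" --pt "0 0 0 0 0 0"

```text
clock: 31.95
position: [0.598, -0.1725, 0.1425]
ee_rot: [-2.073, -1.783, -0.566]
force: [0.2, -0.2, -0.3]
width: 1.0
gripper_force: 0.0
```

```bash
cat >> h.py <<'E'
def goto(p,zax,yaz):
    "shift (mm) and turn (rotvec) from the present pose to TCP p, tool z along zax, tool y horizontal at azimuth yaz (deg)"
    o=observe(); z=np.array(zax)/np.linalg.norm(zax); y=np.array([np.cos(np.radians(yaz)),np.sin(np.radians(yaz)),0]); y-=z*(y@z); y/=np.linalg.norm(y)
    M=np.c_[np.cross(y,z),y,z]; print("dp",((np.array(p)-o["position"])*1000).round(1),"drot",(R.from_matrix(M)*R.from_rotvec(o["ee_rot"]).inv()).as_rotvec().round(4))
E
python3 - <<'E'
from h import *
st(); goto((.5997,-.1746,.0115),(.074,.4945,-.866),-8.5)
E
```

```text
t 31.95 p [ 0.598  -0.1725  0.1425] yawY -8.6 z [ 0.073  0.505 -0.86 ] j [ 0.39  0.64  0.14  1.59 -0.63  1.21  0.68] F [ 0.2 -0.2 -0.3] w 1.0 g 0.0
dp [   1.7   -2.1 -131. ] drot [-0.0124 -0.0013  0.001 ]
```

Poses track well. I descend and grasp.

step_arm --pt "1.7 -2.1 -15 -0.0124 0 0" --pt "0 0 -20 0 0 0" --pt "0 0 -20 0 0 0" --pt "0 0 -20 0 0 0" --pt "0 0 -20 0 0 0" --pt "0 0 -18 0 0 0" --pt "0 0 -10 0 0 0" --pt "0 0 -6 0 0 0" --pt "0 0 -2 0 0 0" --pt "0 0 0 0 0 0"

```text
clock: 32.78
position: [0.6015, -0.1733, 0.014]
ee_rot: [-2.079, -1.797, -0.56]
force: [-0.2, -0.5, -0.3]
width: 1.0
gripper_force: 0.0
```

step_arm --pt "0 0 0 0 0 0" --pt "0 0 0 0 0 0" --pt "0 0 0 0 0 0" --pt "0 0 0 0 0 0" --pt "0 0 0 0 0 0" --pt "0 0 0 0 0 0" --pt "0 0 0 0 0 0" --pt "0 0 0 0 0 0" --pt "0 0 0 0 0 0" --gripper 0.3 --force 45

```text
clock: 33.53
position: [0.6014, -0.1738, 0.0136]
ee_rot: [-2.079, -1.796, -0.561]
force: [0.4, -0.2, -0.2]
width: 0.499
gripper_force: 45.0
```

step_arm --pt "0 0 6 0 0 0" --pt "0 0 12 0 0 0" --pt "0 0 18 0 0 0" --pt "0 0 20 0 0 0" --pt "0 0 20 0 0 0" --pt "0 0 20 0 0 0" --pt "0 0 20 0 0 0" --pt "0 0 20 0 0 0" --pt "0 0 0 0 0 0"

```text
clock: 34.28
position: [0.6027, -0.1745, 0.1544]
ee_rot: [-2.081, -1.8, -0.565]
force: [2.0, -0.0, -1.4]
width: 0.498
gripper_force: 45.0
```

Run:
```python
from h import *
st(); shot("side","s14"); shot("top","t14")
```

```text
t 34.28 p [ 0.6027 -0.1745  0.1544] yawY -8.4 z [ 0.081  0.492 -0.867] j [ 0.38  0.62  0.15  1.58 -0.62  1.22  0.67] F [ 2.  -0.  -1.4] w 0.498 g 45.0
```

Bottle A is held (45.9 mm). I turn it upright while carrying it over the lane.

step_arm --pt "0.3 9.1 2.5 -0.0863 0.0129 0" --pt "0.3 9.1 2.5 -0.0863 0.0129 0" --pt "0.3 9.1 2.5 -0.0863 0.0129 0" --pt "0.3 9.1 2.5 -0.0863 0.0129 0" --pt "0.3 9.1 2.5 -0.0863 0.0129 0" --pt "0.3 9.1 2.5 -0.0863 0.0129 0" --pt "0.3 9.1 2.5 -0.0863 0.0129 0" --pt "0.3 9.1 2.5 -0.0863 0.0129 0" --pt "0.3 9.1 2.5 -0.0863 0.0129 0" --pt "0.3 9.1 2.5 -0.0863 0.0129 0" --pt "0.3 9.1 2.5 -0.0863 0.0129 0" --pt "0.3 9.1 2.5 -0.0863 0.0129 0" --pt "0.3 9.1 2.5 -0.0863 0.0129 0" --pt "0.3 9.1 2.5 -0.0863 0.0129 0" --pt "0.3 9.1 2.5 -0.0863 0.0129 0" --pt "0.3 9.1 2.5 -0.0863 0.0129 0" --pt "0.3 9.1 2.5 -0.0863 0.0129 0" --pt "0.3 9.1 2.5 -0.0863 0.0129 0" --pt "0 0 0 0 0 0" --pt "0 0 0 0 0 0"

```text
clock: 36.05
position: [0.6059, -0.0078, 0.1914]
ee_rot: [1.711, 1.49, -0.995]
force: [-0.1, -0.7, -2.2]
width: 0.499
gripper_force: 45.0
```

Run:
```python
from h import *
st(); goto((.6091,-.0108,.14),(.0574,-.864,-.5),3.8)
s=shot("side","s15"); shot("top","t15")
```

```text
t 36.05 p [ 0.6059 -0.0078  0.1914] yawY -8.1 z [-0.125 -0.857 -0.499] j [-0.89  0.89  0.65  1.54  0.42  1.39 -0.63] F [-0.1 -0.7 -2.2] w 0.499 g 45.0
dp [  3.2  -3.  -51.4] drot [ 0.0007 -0.0062  0.2081]
```

step_arm --pt "0.3 -0.3 -5 0 -0.0006 0.0208" --pt "0.3 -0.3 -5 0 -0.0006 0.0208" --pt "0.3 -0.3 -5 0 -0.0006 0.0208" --pt "0.3 -0.3 -5 0 -0.0006 0.0208" --pt "0.3 -0.3 -5 0 -0.0006 0.0208" --pt "0.3 -0.3 -5 0 -0.0006 0.0208" --pt "0.3 -0.3 -5 0 -0.0006 0.0208" --pt "0.3 -0.3 -5 0 -0.0006 0.0208" --pt "0.3 -0.3 -5 0 -0.0006 0.0208" --pt "0.3 -0.3 -5 0 -0.0006 0.0208" --pt "0 0 0 0 0 0" --pt "0 0 0 0 0 0"

```text
clock: 37.15
position: [0.6089, -0.0132, 0.1445]
ee_rot: [1.528, 1.622, -0.876]
force: [0.2, 0.2, -2.5]
width: 0.501
gripper_force: 45.0
```

Run:
```python
from h import *
st(); goto((.6091,-.0108,.0365),(.0574,-.864,-.5),3.8)
s=shot("side","s15"); t=shot("top","t15")
rs=lambda im,x0,y0,w,h,W,H: cv2.resize(im[y0:y0+h,x0:x0+w],(W,H),interpolation=cv2.INTER_CUBIC)
cv2.imwrite("pics/c13.png",np.hstack([rs(t,180,110,180,180,400,400),rs(s,200,100,180,180,400,400)]))
```

```text
t 37.15 p [ 0.6089 -0.0132  0.1445] yawY 3.6 z [ 0.056 -0.863 -0.501] j [-0.95  0.88  0.63  1.72  0.53  1.14 -0.7 ] F [ 0.2  0.2 -2.5] w 0.501 g 45.0
dp [   0.2    2.4 -108. ] drot [-0.0018  0.0038  0.004 ]
```

View pics/c13.png

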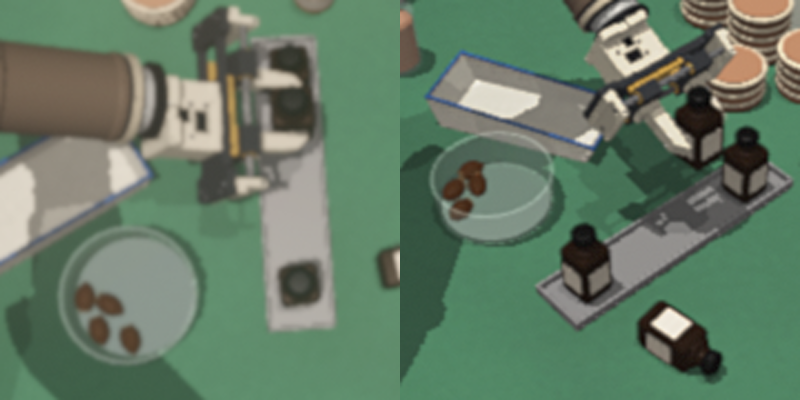

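The held bottle is upright over the lane, with stand2 just beyond it. The acorns are still in the dish, which hasn't moved. I check clearance to stand2.

Run:
```python
from h import *
f=lambda u,v:(200+(u-400)*.45,100+v*.45); g=lambda u,v:(180+u*.45,110+v*.45)
print("stand2",onz("side",*f(747,137),.1),onz("top",*g(291,63),.1),two(g(291,63),f(747,137)))
print("stand1",onz("side",*f(585,234),.1),onz("top",*g(299,280),.1))
print("held",two(g(291,97),f(698,96)))
print("dish",onz("top",*g(130,295),.055))
```

```text
stand2 [ 0.68650997 -0.00545022  0.1       ] [ 6.79988868e-01 -3.52297261e-04  1.00000000e-01] (array([ 0.68467967, -0.00207063,  0.09687503]), np.float64(0.007821531383753891))
stand1 [ 0.4351634  -0.01713979  0.1       ] [ 0.43493178 -0.01083543  0.1       ]
held (array([ 0.61139271, -0.00069742,  0.20277787]), np.float64(0.0002925434531904668))
dish [0.42005077 0.17968522 0.055     ]
```

step_arm --pt "-2.5 0 -5 0 0 0" --pt "-2.5 0 -10 0 0 0" --pt "0 0 -15 0 0 0" --pt "0 0 -15 0 0 0" --pt "0 0 -15 0 0 0" --pt "0 0 -15 0 0 0" --pt "0 0 -12 0 0 0" --pt "0 0 -8 0 0 0" --pt "0 0 -4 0 0 0" --pt "0 0 0 0 0 0" --pt "0 0 0 0 0 0"

```text
clock: 38.17
position: [0.6047, -0.013, 0.0457]
ee_rot: [1.527, 1.621, -0.876]
force: [-0.0, -0.8, -2.0]
width: 0.498
gripper_force: 45.0
```

step_arm --pt "0 0 -2 0 0 0" --pt "0 0 -2 0 0 0" --pt "0 0 0 0 0 0"

```text
clock: 38.42
position: [0.6046, -0.0127, 0.0415]
ee_rot: [1.527, 1.622, -0.875]
force: [0.1, 0.3, -3.3]
width: 0.496
gripper_force: 45.0
```

step_arm --pt "0 0 -2 0 0 0" --pt "0 0 -1.5 0 0 0" --pt "0 0 0 0 0 0"

```text
clock: 38.67
position: [0.6044, -0.0128, 0.0377]
ee_rot: [1.527, 1.622, -0.876]
force: [0.3, 0.0, -2.4]
width: 0.5
gripper_force: 45.0
```

step_arm --pt "0 0 -1.5 0 0 0" --pt "0 0 0 0 0 0"

```text
clock: 38.83
position: [0.6044, -0.0129, 0.0362]
ee_rot: [1.527, 1.622, -0.876]
force: [-0.1, 1.1, -2.2]
width: 0.499
gripper_force: 45.0
```

step_arm --pt "0 0 -1.5 0 0 0" --pt "0 0 -1.5 0 0 0" --pt "0 0 0 0 0 0"

```text
clock: 39.08
position: [0.6046, -0.0129, 0.0345]
ee_rot: [1.526, 1.62, -0.877]
force: [-1.8, 4.4, 5.8]
width: 0.497
gripper_force: 45.0
```

step_arm --pt "0 0 -1.5 0 0 0" --pt "0 0 0 0 0 0"

```text
clock: 39.25
position: [0.6046, -0.0129, 0.0344]
ee_rot: [1.525, 1.618, -0.878]
force: [-5.0, 9.6, 17.2]
width: 0.498
gripper_force: 45.0
```

step_arm --pt "0 0 1.5 0 0 0" --pt "0 0 0 0 0 0"

```text
clock: 39.42
position: [0.6047, -0.0128, 0.0345]
ee_rot: [1.526, 1.62, -0.876]
force: [-2.0, 5.7, 7.3]
width: 0.503
gripper_force: 45.0
```

step_arm --pt "0 0 0 0 0 0" --pt "0 0 0 0 0 0" --pt "0 0 0 0 0 0" --pt "0 0 0 0 0 0" --pt "0 0 0 0 0 0" --gripper 0.6

```text
clock: 39.83
position: [0.6044, -0.0131, 0.0333]
ee_rot: [1.527, 1.621, -0.876]
force: [0.1, 0.1, -0.1]
width: 0.599
gripper_force: 0.0
```

step_arm --pt "-0.4 6 3.5 0 0 0" --pt "-0.5 8.6 5 0 0 0" --pt "-0.8 13 7.5 0 0 0" --pt "-0.8 13 7.5 0 0 0" --pt "-0.8 13 7.5 0 0 0" --pt "-0.8 13 7.5 0 0 0" --pt "-0.8 13 7.5 0 0 0" --pt "0 5 15 0 0 0" --pt "0 0 20 0 0 0" --pt "0 0 25 0 0 0" --pt "0 0 25 0 0 0" --pt "0 0 25 0 0 0" --pt "0 0 0 0 0 0"

```text
clock: 40.92
position: [0.6012, 0.0716, 0.1952]
ee_rot: [1.53, 1.618, -0.869]
force: [1.0, -0.1, 1.3]
width: 0.601
gripper_force: 0.0
```

```bash
cat >> h.py <<'E'
def dark(n,roi,vmax=75,amin=60):
    im=cams.get_image(n)[:,:,::-1].copy(); x0,y0,x1,y1=roi; h=cv2.cvtColor(im,cv2.COLOR_BGR2HSV)[y0:y1,x0:x1]
    nn,l,s,c=cv2.connectedComponentsWithStats(cv2.inRange(h,(0,0,0),(180,255,vmax)))
    for i in range(1,nn):
        if s[i,4]>amin: print(n,s[i,4],"bbox",(s[i,:4]+[x0,y0,0,0]).tolist(),"c",(c[i]+[x0,y0]).round(1))
    return im
E
python3 - <<'E'
from h import *
st(); cv2.imwrite("pics/s16.png",dark("side",(260,140,400,280),50)); cv2.imwrite("pics/t16.png",dark("top",(285,120,400,265)))
for p in((.684,-.001,.106),(.684,-.001,.004),(.606,-.001,.106),(.606,-.001,.004),(.435,-.013,.106),(.435,-.013,.004)): print(p,np.round(proj("side",p)),np.round(proj("top",p)))
E
```

```text
t 40.92 p [0.6012 0.0716 0.1952] yawY 3.5 z [ 0.059 -0.863 -0.502] j [-1.03  0.84  0.62  1.6   0.49  1.34 -0.67] F [ 1.  -0.1  1.3] w 0.601 g 0.0
side 324 bbox [346, 158, 19, 33] c [355.4 171.7]
side 347 bbox [323, 170, 20, 35] c [332.3 184.9]
side 378 bbox [273, 201, 22, 35] c [283.2 215.8]
side 430 bbox [307, 236, 38, 33] c [327.8 255.4]
top 271 bbox [302, 131, 17, 22] c [310.1 140.1]
top 261 bbox [304, 164, 16, 18] c [311.4 172. ]
top 136 bbox [370, 218, 18, 17] c [379.9 224.4]
top 224 bbox [306, 229, 17, 18] c [314.6 236.9]
(0.684, -0.001, 0.106) [354. 160.] [311. 136.]
(0.684, -0.001, 0.004) [353. 186.] [311. 148.]
(0.606, -0.001, 0.106) [332. 172.] [311. 166.]
(0.606, -0.001, 0.004) [332. 198.] [311. 175.]
(0.435, -0.013, 0.106) [282. 203.] [315. 236.]
(0.435, -0.013, 0.004) [284. 229.] [315. 238.]
```

Bottle A stands in the row in both views, and bottle B is unmoved.

Run:
```python
from h import *
goto((.458,-.1377,.16),(-.1167,.4862,-.866),13.5)
```

```text
dp [-141.9 -209.6  -30.9] drot [1.5518 0.238  0.1413]
```

step_arm --pt "-7.1 -10.5 0 0.0776 0.0119 0.0071" --pt "-7.1 -10.5 0 0.0776 0.0119 0.0071" --pt "-7.1 -10.5 0 0.0776 0.0119 0.0071" --pt "-7.1 -10.5 0 0.0776 0.0119 0.0071" --pt "-7.1 -10.5 0 0.0776 0.0119 0.0071" --pt "-7.1 -10.5 0 0.0776 0.0119 0.0071" --pt "-7.1 -10.5 0 0.0776 0.0119 0.0071" --pt "-7.1 -10.5 0 0.0776 0.0119 0.0071" --pt "-7.1 -10.5 0 0.0776 0.0119 0.0071" --pt "-7.1 -10.5 0 0.0776 0.0119 0.0071" --pt "-7.1 -10.5 0 0.0776 0.0119 0.0071" --pt "-7.1 -10.5 0 0.0776 0.0119 0.0071" --pt "-7.1 -10.5 0 0.0776 0.0119 0.0071" --pt "-7.1 -10.5 0 0.0776 0.0119 0.0071" --pt "-7.1 -10.5 0 0.0776 0.0119 0.0071" --pt "-7.1 -10.5 -5 0.0776 0.0119 0.0071" --pt "-7.1 -10.5 -6 0.0776 0.0119 0.0071" --pt "-7.1 -10.5 -7 0.0776 0.0119 0.0071" --pt "-7.1 -10.5 -7 0.0776 0.0119 0.0071" --pt "-7.1 -10.5 -6 0.0776 0.0119 0.0071" --gripper 1

```text
clock: 42.68
position: [0.457, -0.1386, 0.158]
ee_rot: [-1.664, -2.118, -0.451]
force: [0.1, -0.7, -0.6]
width: 0.999
gripper_force: 0.0
```

step_arm --pt "0 0 0 0 0 0" --pt "0 0 0 0 0 0"

```text
clock: 42.85
position: [0.4564, -0.1398, 0.1568]
ee_rot: [-1.671, -2.114, -0.444]
force: [1.5, 0.5, -0.6]
width: 1.0
gripper_force: 0.0
```

Run:
```python
from h import *
st(); goto((.458,-.1377,.0135),(-.1167,.4862,-.866),13.5)
```

```text
t 42.85 p [ 0.4564 -0.1398  0.1568] yawY 13.4 z [-0.118  0.486 -0.866] j [ 0.26  0.52  0.31  1.81 -0.53  1.29  1.06] F [ 1.5  0.5 -0.6] w 1.0 g 0.0
dp [   1.6    2.1 -143.3] drot [ 0.0009 -0.0027  0.0017]
```

step_arm --pt "1.6 2.1 -20 0 0 0" --pt "0 0 -20 0 0 0" --pt "0 0 -20 0 0 0" --pt "0 0 -20 0 0 0" --pt "0 0 -20 0 0 0" --pt "0 0 -18 0 0 0" --pt "0 0 -13 0 0 0" --pt "0 0 -8 0 0 0" --pt "0 0 -4 0 0 0" --pt "0 0 0 0 0 0"

```text
clock: 43.68
position: [0.4592, -0.1356, 0.0152]
ee_rot: [-1.666, -2.12, -0.446]
force: [-0.2, 1.0, 0.4]
width: 0.998
gripper_force: 0.0
```

step_arm --pt "0 0 0 0 0 0" --pt "0 0 0 0 0 0" --pt "0 0 0 0 0 0" --pt "0 0 0 0 0 0" --pt "0 0 0 0 0 0" --pt "0 0 0 0 0 0" --pt "0 0 0 0 0 0" --pt "0 0 0 0 0 0" --pt "0 0 0 0 0 0" --gripper 0.3 --force 45

```text
clock: 44.43
position: [0.4592, -0.1362, 0.0155]
ee_rot: [-1.667, -2.12, -0.446]
force: [-1.1, 0.5, 2.0]
width: 0.494
gripper_force: 44.8
```

step_arm --pt "0 0 6 0 0 0" --pt "0 0 12 0 0 0" --pt "0 0 18 0 0 0" --pt "0 0 20 0 0 0" --pt "0 0 20 0 0 0" --pt "0 0 20 0 0 0" --pt "0 0 20 0 0 0" --pt "0 0 20 0 0 0" --pt "0 0 20 0 0 0" --pt "0 0 20 0 0 0" --pt "0 0 0 0 0 0"

```text
clock: 45.35
position: [0.4604, -0.137, 0.1956]
ee_rot: [-1.669, -2.125, -0.449]
force: [0.2, -0.4, -1.2]
width: 0.5
gripper_force: 44.8
```

Run:
```python
from h import *
st(); goto((.5285,-.0195,.20),(.0574,-.864,-.5),3.8)
```

```text
t 45.35 p [ 0.4604 -0.137   0.1956] yawY 13.6 z [-0.112  0.483 -0.868] j [ 0.25  0.47  0.32  1.77 -0.51  1.36  1.02] F [ 0.2 -0.4 -1.2] w 0.5 g 44.8
dp [ 68.1 117.5   4.4] drot [-1.5501 -0.2334 -0.1391]
```

step_arm --pt "3.3 5.9 0.2 -0.0775 -0.0117 -0.007" --pt "3.3 5.9 0.2 -0.0775 -0.0117 -0.007" --pt "3.3 5.9 0.2 -0.0775 -0.0117 -0.007" --pt "3.3 5.9 0.2 -0.0775 -0.0117 -0.007" --pt "3.3 5.9 0.2 -0.0775 -0.0117 -0.007" --pt "3.3 5.9 0.2 -0.0775 -0.0117 -0.007" --pt "3.3 5.9 0.2 -0.0775 -0.0117 -0.007" --pt "3.3 5.9 0.2 -0.0775 -0.0117 -0.007" --pt "3.3 5.9 0.2 -0.0775 -0.0117 -0.007" --pt "3.3 5.9 0.2 -0.0775 -0.0117 -0.007" --pt "3.3 5.9 0.2 -0.0775 -0.0117 -0.007" --pt "3.3 5.9 0.2 -0.0775 -0.0117 -0.007" --pt "3.3 5.9 0.2 -0.0775 -0.0117 -0.007" --pt "3.3 5.9 0.2 -0.0775 -0.0117 -0.007" --pt "3.3 5.9 0.2 -0.0775 -0.0117 -0.007" --pt "3.3 5.9 0.2 -0.0775 -0.0117 -0.007" --pt "3.3 5.9 0.2 -0.0775 -0.0117 -0.007" --pt "3.3 5.9 0.2 -0.0775 -0.0117 -0.007" --pt "3.3 5.9 0.2 -0.0775 -0.0117 -0.007" --pt "3.3 5.9 0.2 -0.0775 -0.0117 -0.007"

```text
clock: 47.02
position: [0.5253, -0.017, 0.1953]
ee_rot: [1.526, 1.623, -0.879]
force: [0.8, -0.9, -1.5]
width: 0.501
gripper_force: 44.8
```

step_arm --pt "0 0 -10 0 0 0" --pt "0 0 -15 0 0 0" --pt "0 0 -15 0 0 0" --pt "0 0 -10 0 0 0" --pt "0 0 0 0 0 0" --pt "0 0 0 0 0 0"

```text
clock: 47.52
position: [0.5248, -0.0193, 0.1455]
ee_rot: [1.53, 1.624, -0.88]
force: [-0.2, -0.2, -2.5]
width: 0.499
gripper_force: 44.8
```

Run:
```python
from h import *
st(); goto((.5265,-.0192,.0375),(.0574,-.864,-.5),3.8)
cv2.imwrite("pics/s17.png",dark("side",(260,120,400,280),50)); cv2.imwrite("pics/t17.png",dark("top",(285,120,400,265)))
p=observe()["position"]+[.002,.0125,0]
for dz in(-.0325,.07): print(np.round(proj("side",p+[0,0,dz])),np.round(proj("top",p+[0,0,dz])))
```

```text
t 47.52 p [ 0.5248 -0.0193  0.1455] yawY 3.4 z [ 0.052 -0.863 -0.503] j [-0.98  0.77  0.53  1.92  0.61  1.14 -0.87] F [-0.2 -0.2 -2.5] w 0.499 g 44.8
dp [ 1.70e+00  1.00e-01 -1.08e+02] drot [-0.0032 -0.0001  0.0064]
side 768 bbox [299, 154, 44, 51] c [320.  177.1]
side 326 bbox [346, 158, 19, 33] c [355.3 171.8]
side 391 bbox [273, 201, 22, 35] c [283.3 215.4]
top 268 bbox [303, 131, 16, 22] c [310.2 140.1]
top 214 bbox [303, 164, 17, 17] c [311.6 170.4]
top 104 bbox [285, 170, 12, 11] c [290.  174.7]
top 343 bbox [305, 185, 20, 20] c [314.9 194.5]
top 64 bbox [291, 206, 7, 10] c [294.  210.1]
top 214 bbox [306, 229, 17, 18] c [314.6 237. ]
[310. 183.] [313. 197.]
[309. 154.] [313. 190.]
```

step_arm --pt "0 1.5 -5 0 0 0" --pt "0 1.5 -10 0 0 0" --pt "0 0 -15 0 0 0" --pt "0 0 -15 0 0 0" --pt "0 0 -15 0 0 0" --pt "0 0 -15 0 0 0" --pt "0 0 -12 0 0 0" --pt "0 0 -8 0 0 0" --pt "0 0 -4 0 0 0" --pt "0 0 0 0 0 0"

```text
clock: 48.45
position: [0.525, -0.0152, 0.0458]
ee_rot: [1.528, 1.625, -0.879]
force: [0.4, 0.1, -2.0]
width: 0.499
gripper_force: 44.8
```

step_arm --pt "0 0 -2 0 0 0" --pt "0 0 -2 0 0 0" --pt "0 0 0 0 0 0"

```text
clock: 48.7
position: [0.5253, -0.0151, 0.0425]
ee_rot: [1.529, 1.625, -0.878]
force: [0.1, 0.3, -2.2]
width: 0.501
gripper_force: 44.8
```

step_arm --pt "0 0 -1.5 0 0 0" --pt "0 0 -1.5 0 0 0" --pt "0 0 0 0 0 0"

```text
clock: 48.95
position: [0.5252, -0.0151, 0.0393]
ee_rot: [1.529, 1.625, -0.878]
force: [0.1, -0.6, -1.9]
width: 0.5
gripper_force: 44.8
```

step_arm --pt "0 0 -1.5 0 0 0" --pt "0 0 0 0 0 0"

```text
clock: 49.12
position: [0.5252, -0.0151, 0.0378]
ee_rot: [1.528, 1.625, -0.878]
force: [0.1, -0.5, -1.7]
width: 0.502
gripper_force: 44.8
```

step_arm --pt "0 0 -1.5 0 0 0" --pt "0 0 0 0 0 0"

```text
clock: 49.28
position: [0.5251, -0.0151, 0.0362]
ee_rot: [1.528, 1.625, -0.879]
force: [0.9, 0.7, -1.6]
width: 0.503
gripper_force: 44.8
```

step_arm --pt "0 0 -1.5 0 0 0" --pt "0 0 0 0 0 0"

```text
clock: 49.45
position: [0.5251, -0.0151, 0.0347]
ee_rot: [1.528, 1.625, -0.878]
force: [-0.3, 0.8, -1.9]
width: 0.493
gripper_force: 44.8
```

step_arm --pt "0 0 -1.5 0 0 0" --pt "0 0 0 0 0 0"

```text
clock: 49.62
position: [0.5253, -0.0152, 0.0335]
ee_rot: [1.528, 1.625, -0.879]
force: [-0.5, 0.7, -1.3]
width: 0.498
gripper_force: 44.8
```

step_arm --pt "0 0 -1.5 0 0 0" --pt "0 0 0 0 0 0"

```text
clock: 49.78
position: [0.5254, -0.0151, 0.0331]
ee_rot: [1.527, 1.624, -0.879]
force: [-1.3, 5.8, 9.3]
width: 0.501
gripper_force: 44.9
```

Contact with the tray floor. I release and retreat.

step_arm --pt "0 0 0 0 0 0" --pt "0 0 0 0 0 0" --pt "0 0 0 0 0 0" --pt "0 0 0 0 0 0" --pt "0 0 0 0 0 0" --gripper 0.6

```text
clock: 50.2
position: [0.5251, -0.0153, 0.0319]
ee_rot: [1.529, 1.625, -0.879]
force: [-0.0, -0.1, -0.1]
width: 0.598
gripper_force: 0.0
```

step_arm --pt "-0.4 6 3.5 0 0 0" --pt "-0.5 8.6 5 0 0 0" --pt "-0.8 13 7.5 0 0 0" --pt "-0.8 13 7.5 0 0 0" --pt "-0.8 13 7.5 0 0 0" --pt "0 10 12 0 0 0" --pt "0 5 20 0 0 0" --pt "0 0 25 0 0 0" --pt "0 0 25 0 0 0" --pt "0 0 25 0 0 0" --pt "0 0 25 0 0 0" --pt "0 0 25 0 0 0" --pt "0 0 0 0 0 0" --pt "0 0 0 0 0 0"

```text
clock: 51.37
position: [0.5222, 0.0544, 0.2211]
ee_rot: [1.53, 1.626, -0.874]
force: [-0.3, 1.5, -0.7]
width: 0.597
gripper_force: 0.0
```

Run:
```python
from h import *
st(); s=dark("side",(260,140,400,280),50); t=dark("top",(285,120,400,265))
cv2.imwrite("pics/s18.png",s); cv2.imwrite("pics/t18.png",t)
def tf(p,a=-.671):
    p=p[:2]-np.array([.416,-.379]); return np.round([p[0]*np.cos(a)+p[1]*np.sin(a),-p[0]*np.sin(a)+p[1]*np.cos(a)],4)
for n,im,(x0,y0,x1,y1) in(("top",t,(200,205,280,285)),("side",s,(205,150,280,215)),("top",t,(395,185,510,310)),("side",s,(310,285,435,380))):
    m=cv2.inRange(cv2.cvtColor(im,cv2.COLOR_BGR2HSV)[y0:y1,x0:x1],(3,90,30),(20,255,170)); k,l,S,c=cv2.connectedComponentsWithStats(m)
    for i in range(1,k):
        if S[i,4]>15:
            q=c[i]+[x0,y0]; w=onz(n,*q,.017 if x0<300 else .012); print(n,S[i,4],q.round(1),w.round(3),"from dish",np.hypot(*(w[:2]-[.420,.178])).round(3) if x0<300 else tf(w))
# change in tray since start / dish shift
a=cv2.cvtColor(cv2.imread("pics/top0.png"),6).astype(int); b=cv2.cvtColor(t,6).astype(int)
print("dish ring diff",np.abs(a-b)[205:280,200:280].mean(), "forceps diff",np.abs(a-b)[245:290,452:492].mean())
f=lambda g:np.argwhere((g[285:372,318:426]<110)&(np.indices((87,108))[0]>55)).mean(0)
print("forceps dark centroid side",f(cv2.cvtColor(cv2.imread("pics/side0.png"),6)),f(cv2.cvtColor(s,6)))
```

```text
t 51.37 p [0.5222 0.0544 0.2211] yawY 3.6 z [ 0.055 -0.861 -0.505] j [-1.06  0.69  0.51  1.79  0.57  1.37 -0.8 ] F [-0.3  1.5 -0.7] w 0.597 g 0.0
side 327 bbox [346, 157, 19, 34] c [355.3 171.8]
side 347 bbox [322, 171, 21, 34] c [332.2 185.1]
side 370 bbox [300, 184, 21, 35] c [310.1 198.4]
side 385 bbox [273, 201, 22, 35] c [283.1 215.6]
top 271 bbox [302, 131, 17, 22] c [310.1 140.1]
top 262 bbox [304, 164, 16, 19] c [311.3 172. ]
top 254 bbox [305, 194, 17, 18] c [312.8 201.7]
top 234 bbox [306, 229, 18, 18] c [314.6 236.9]
top 51 [247.7 211.6] [0.504 0.165 0.017] from dish 0.085
top 125 [223.2 245.1] [0.416 0.226 0.017] from dish 0.048
top 61 [224.1 258.3] [0.382 0.222 0.017] from dish 0.059
top 62 [238.4 261.9] [0.373 0.185 0.017] from dish 0.048
side 177 [229.5 181.1] [0.405 0.223 0.017] from dish 0.047
side 37 [228.  192.2] [0.379 0.186 0.017] from dish 0.042
side 27 [276.5 212.2] [0.445 0.039 0.017] from dish 0.141
top 111 [454.6 280.5] [ 0.326 -0.379  0.012] from dish [-0.0703 -0.0561]
side 207 [339.5 353.9] [ 0.325 -0.384  0.012] from dish [-0.068  -0.0601]
dish ring diff 26.030333333333335 forceps diff 16.489444444444445
forceps dark centroid side [77.92961877 53.58797654] [76.41057935 44.67254408]
```

All four bottles stand in the row and the acorns are in the dish, but the spatula has been knocked sideways (tray y was -0.028, now about -0.058, beside the forceps). I measure its pose and height numerically.

Run:
```python
from h import *
t=cv2.imread("pics/t18.png"); s=cv2.imread("pics/s18.png")
def tf(p,a=-.671):
    p=p[:2]-np.array([.416,-.379]); return np.round([p[0]*np.cos(a)+p[1]*np.sin(a),-p[0]*np.sin(a)+p[1]*np.cos(a)],4)
ends={}
for n,im,(x0,y0,x1,y1) in(("top",t,(395,185,510,310)),("side",s,(310,285,435,380))):
    m=cv2.inRange(cv2.cvtColor(im,cv2.COLOR_BGR2HSV)[y0:y1,x0:x1],(3,90,30),(20,255,170)); k,l,S,c=cv2.connectedComponentsWithStats(m); i=1+S[1:,4].argmax()
    r=cv2.minAreaRect(np.argwhere(l==i)[:,::-1].astype(np.float32)+np.float32([x0,y0])); b=cv2.boxPoints(r)
    e=sorted([((b[j]+b[(j+1)%4])/2,np.linalg.norm(b[j]-b[(j+1)%4])) for j in range(4)],key=lambda q:q[1])[:2]; e=sorted([q[0] for q in e],key=lambda p:p[0])
    ends[n]=e; print(n,r,[tf(onz(n,*q,.012)) for q in e])
for a,b in zip(ends["top"],ends["side"]): p,g=two(a,b); print("end",p.round(4),tf(p),g)
# rectify the tray at floor level, at 1 px = 2 mm : print side-view grey map
for n,im in(("side",s),("side",cv2.imread("pics/side0.png"))):
    g=cv2.cvtColor(im,6); c_,s_=np.cos(-.671),np.sin(-.671)
    for y in np.arange(-.012,-.085,-.004):
        row=[]
        for x in np.arange(-.105,.108,.006):
            u,v=proj(n,(.416+x*c_-y*s_,-.379+x*s_+y*c_,.009)); row.append(int(g[int(round(v)),int(round(u))])//10)
        print(f"{y:.3f}"," ".join(f"{q:2d}" for q in row))
    print()
```

```text
top ((454.34613037109375, 280.7307434082031), (4.714951992034912, 25.23885726928711), 33.690067291259766) [array([-0.1045, -0.0572]), array([-0.0374, -0.0547])]
side ((339.492431640625, 353.826416015625), (6.385272026062012, 33.055728912353516), 87.51044464111328) [array([-0.1039, -0.0623]), array([-0.0322, -0.0577])]
end [ 0.298  -0.3609  0.0058] [-0.1037 -0.0592] 0.0005199218188090309
end [ 0.3545 -0.4016  0.0071] [-0.0341 -0.0559] 0.0044970488894228375
-0.012 16 18 18 18 18 18 18 18 18 18 17 18 17 18 17 12 13 14 15 14 16 14 13 11 10  8 10 11 11 11 11 12 18 18 18 17
-0.016 16 18 18 18 18 18 18 18 18 18 17 17 17 17 17 15 15 16 16 17 17 17 17 17 17 17 17 17 17 16 16 16 18 18 18 17
-0.020 17 18 18 18 18 18 18 18 18 18 18 18 18 18 18 18 18 18 18 18 18 18 18 18 18 18 18 18 18 18 18 18 18 18 18 18
-0.024 16 18 18 18 18 18 18 18 18 17 17 17 17 17 17 17 17 17 17 17 17 17 17 18 17 17 17 17 18 18 18 18 18 18 18 18
-0.028 18 18 18 18 18 18 18 18 18 17 17 17 17 17 17 17 17 17 17 17 17 17 17 17 17 17 17 17 17 17 17 17 17 17 17 17
-0.032 18 18 18 18 18 17 17 17 17 17 17 17 17 17 17 17 17 17 18 1
[... 3030 characters left out ...]
3 17 17 17
-0.064 12 18 17 17 10 10 10 10  9  9  8 10 10 17 17 16 17 16 16 16 16 16 16 16 15 11  9  8  8  8  9  9 11 17 17 16
-0.068 15 18 18 17  9  9  9  9  9  9 10 15 16 17 17 17 17 17 17 13 13 13 13 13 12 11 11 11  9  9  8  9 11 17 17 17
-0.072 13 17 17 17 16 13 15 14 14 10 10  9  9 10 10 11 11 10 10 10 10 10 10 10 10 10 11 13 12 16 16 16 17 17 17 16
-0.076 16 17 17 17 18 17 17 17 17 17 17 16 16 13 12 11 11 14 11 15 13 13 14 13 16 16 16 17 17 17 17 17 17 17 17 17
-0.080 15 17 17 17 17 17 17 17 17 17 17 17 17 17 17 17 17 17 17 17 17 17 17 17 17 17 17 17 17 17 17 17 17 17 17 17
-0.084 19 19 18 17 18 17 17 17 17 17 17 17 17 17 17 17 17 17 19 18 18 18 18 18 18 18 17 17 17 17 16 17 17 17 16 16
```

The spatula lies flat on the tray floor beside the forceps: yaw error about 0.05 rad, x about -0.01, y about -0.057, all within limits. The forceps moved only about 1 cm, so I leave both alone. Everything else is in place, so I hand in.

```bash
python3 -c "
from cell import job
print(job.sign_off())"
```

```text
the job is handed in; nothing more can be done
None
```

I handed the job in: the 4 acorns are in the dish, the scoop and spatula lie in the instrument tray, and all four bottles stand in the row. After I placed the spatula it was knocked about 3 cm sideways and pushed the forceps about 1 cm; both measured within limits, so I left them, and sign-off returned no verdict.

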